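Pack target plates in the carrier and hold it up level

ROBOT

A 6-joint arm with a two-finger parallel gripper is mounted at the origin on the work surface. World frame = base frame: x ahead of the robot, y to its left, z up, the work surface at z = 0. Lengths are in m, angles in degrees, forces in N, time in s.
With the tool pointing down it reaches from about 0.325 to 0.9 m from the base axis. Payload 3.5 kg.
Tool frame: the origin (TCP) lies at the very end of the fingers, on their centre line; the grasp point (between the pads) lies 19 mm behind it (env.grip_depth is the distance from the TCP to the grasp point, in m); z points along the fingers, y is the line along which they close (so a half turn about z gives the same grasp; the last joint's range is limited). The gripper opens to 85 mm and grips with 20 to 120 N. Pads are 22 mm wide; open, the fingers measure 114 mm over their backs; the gripper's body (76 mm by 85 mm) begins 54 mm behind the grasp point. The pads swing forward as they close: fully open they stand 13 mm farther back than shut.
Start: joints at [64.435, 15.837, -1.513, 72.651, 0, 84.076], TCP at [0.21, 0.589, 0.207] pointing down, gripper open.
Joint ranges: [-178.77, 178.77], [-48.84, 107.48], [-61.69, 71.31], [-111.58, 123.2], [-90, 87.43], [-180, 180]. Speed limits (degrees/s): [147.25, 147.25, 180, 180, 180, 180].

INTERFACE

Orientations are given as a 3x3 rotation matrix whose columns are the frame's x, y, z axes.
In Python, from bench import sensors, viewer, job, env gives the robot as it stands. The module is installed in compiled form; this text tells all that it offers.
- The arm moves only by the tool play_rows, never from a script. Its argument "deltas" is a list of rows, each an object of numbers: "dx", "dy", "dz": the shift along the tool's x, y, z in units of 0.03 m (1.0 is 0.03 m); "wx", "wy", "wz": the turn, a rotation vector about the tool's x, y, z in units of 0.1 rad (1.0 is 0.1 rad). A call has 1 to 12 rows; each row shifts and turns the commanded pose from where the row before left it, along the tool's axes as they then stand; what a row does not reach is not made up. A row lasts 1/12 s, in which the tool goes at most 41.7 mm and 7.16 degrees, less where a joint would pass 70% of its speed; a pose out of reach is approached as far as the arm can. A call with a number of a shift or a turn outside -1 to 1 is refused whole. A call with a gripper value outside its range is refused whole. "gripper" is the opening, from 0 (shut) to 1 (fully open), set as the call begins (left out, the last holds). The fingers move at their own pace and stop on an object; the grip force is fixed at half the most. Time passes only in rows, so rows that do not move let the fingers close. It gives the time, the measured TCP pose, the force, the opening and the grip force at its end, in the units of the state.
- sensors.sense(): the state, without advancing time (a new reading comes with each control period).
- viewer.capture(name): name is "scene" or "side" or "wrist"; returns a dict with "pixels" (384x512x3 uint8, red, green, blue), "fx", "fy", "cx", "cy" (pixels), "R" (3x3) and "t" (3): a world point X has camera coordinates R X + t. Camera axes: x right, y down, z forward; pixel columns grow to the right and rows downward; lengths in m; the calibration is good to about 2 mm. A picture is of the moment at which its call begins. There is no depth.
- job.sign_off(): hands the job in; it is judged then, once.
The state is a dict: "time_s": time; "joint_positions": joint angles; "qvel": joint speeds; "joint_efforts": joint torques, N m; "position": TCP position; "ee_rot": TCP orientation; "wrist_force": force on the tool from outside, world axes, zero at the start; "ft_torque": the same for the moment, N m; "gripper_width": finger opening in m; "finger_force": force on a finger pad.
Only numpy, scipy, OpenCV 4.12 (cv2) and the standard library are available. Lean on these libraries where they do the work, as an engineer would, in place of code of your own. Each camera call takes 0.05 s, during which the arm holds its last target. There are 200 camera calls.

TASK

Finish packing the half-filled side of the plywood carrier: lay the loose separator sheet squarely on the target plate already there, let go of it, then set the loose rectangular target plate squarely on the sheet and let go, without dropping either. Then take the carrier by its upright centre board, lift it about 10 cm above the bench and finish while still holding it there, steady and level, with both piles neatly in place. Do not tip the carrier at any time, and leave the other things on the bench where they are.

Things in the scene. Friction and masses are not known exactly. Their poses are not given: they have to be found in the camera images.
- tote: plywood carrier, about 300 g: base board 160 (own x) x 224 (own y) x 9 mm, with a lip 6 mm wide and 5 mm high round its edge, and an upright centre board along its own x, 130 mm long, 16 mm thick, its top 80 mm above the underside. The centre board splits the base into two sides, at own -y (half filled) and own +y (full). Loose on the bench; origin at the centre of its underside, z up
- tote_bay (a point): centre of the half-filled side (own -y) of the carrier, on top of the base board: 58 mm from the carrier's middle, 9 mm above its underside; its axes are parallel to the carrier's
- tote_top (a point): middle of the top edge of the carrier's centre board; the packed carrier's centre of mass lies straight below it
- lower: aluminium target plate with a black round spot on top, 56 (own x) x 76 (own y) x 8 mm, about 90 g; lies in the carrier's half-filled side; origin at the centre of its underside, z up
- sheet: the loose one to lay in: plain plywood separator sheet without a spot, 62 (own x) x 82 (own y) x 6 mm, about 30 g; lies flat on the bench; origin at the centre of its underside, z up
- plate: the loose one to stack: aluminium target plate with a black round spot on top, 56 (own x) x 76 (own y) x 8 mm, about 90 g; lies flat on the bench; origin at the centre of its underside, z up
- full_low: bottom of the finished pile on the carrier's own +y side: aluminium target plate with a black round spot on top, 56 (own x) x 76 (own y) x 8 mm, about 90 g; origin at the centre of its underside, z up
- full_sheet: middle of the finished pile: plain plywood separator sheet without a spot, 62 (own x) x 82 (own y) x 6 mm, about 30 g; origin at the centre of its underside, z up
- full_top: top of the finished pile: aluminium target plate with a black round spot on top, 56 (own x) x 76 (own y) x 8 mm, about 90 g; origin at the centre of its underside, z up
- disc: round aluminium target disc with a black spot, 80 mm across, 8 mm thick; not needed
- tape: roll of paper tape lying flat, 84 mm across, hole 60 mm, 24 mm high; not needed
- driver: screwdriver with a black handle lying on the bench; not needed
- tin: round steel tin, 60 mm across, 35 mm high; not needed
- spanner: steel spanner lying on the bench; not needed
- pen: blue pen lying on the bench, 149 mm long; not needed
- bearing_box: cardboard block, 70 x 150 x 60 mm, with a bearing on one face, fixed to the bench; an obstacle
Not all that is in view belongs to the job. Leave any purple or turquoise look-alike of the sheet alone.

How it is judged:
By the outcome, as a careful person would: the job done as asked, in the order asked, and still so for the second after the job is handed in, while the arm keeps its last pose, push and grip.
It also fails if it takes over 69 s, if anything falls off the work surface, if the arm or the gripper's body presses on something with over 40 N, if the wrist force passes 120 N, or if a joint passes its speed limit or range.

## Working session

There is one attempt and no reset: what is moved stays moved. The work goes in short steps, Python scripts to look and compute and a tool call to move; the robot and the scene stay as the last step left them, time stands still between calls to the robot, and variables do not carry over. Pictures are saved under pics/ and viewed, at most 10 in all, crops included, and the job is handed in when it is done.

Besides the shell and the picture viewer there is one more tool, called after "Request:" as a command line: name --argument value ..., lists and objects as JSON in quotes. play_rows: Moves the arm, as the interface text tells. Its arguments: {"type":"object","properties":{"deltas":{"type":"array"},"gripper":{"type":"number"}},"required":["deltas"]}

```bash
mkdir -p pics
cat > h.py <<'E'
import numpy as np, cv2
from bench import sensors, viewer, job, env
def cap(n):
    c=viewer.capture(n); c['R']=np.array(c['R']);c['t']=np.array(c['t']);return c
def ray(c,u,v,z):
    d=c['R'].T@np.array([(u-c['cx'])/c['fx'],(v-c['cy'])/c['fy'],1]); o=-c['R'].T@c['t']
    return o+d*(z-o[2])/d[2]
def proj(c,X):
    p=c['R']@np.array(X)+c['t']; return p[0]/p[2]*c['fx']+c['cx'],p[1]/p[2]*c['fy']+c['cy']
def save(c,f,box=None,s=1):
    im=cv2.cvtColor(np.array(c['pixels']),cv2.COLOR_RGB2BGR)
    if box: im=im[box[1]:box[3],box[0]:box[2]]
    cv2.imwrite('pics/'+f,cv2.resize(im,None,fx=s,fy=s,interpolation=cv2.INTER_CUBIC))
E
python3 - <<'E'
from h import *
import pickle
s=sensors.sense(); print(s, env.grip_depth)
cs={n:cap(n) for n in ('scene','side','wrist')}
pickle.dump(cs,open('c0.pkl','wb'))
for n,c in cs.items(): print(n,-c['R'].T@c['t'],c['R'][2],c['fx'])
save(cs['scene'],'scene0.png',s=1.56)
save(cs['side'],'side0.png',s=1.56)
E
```

```text
{'time_s': 0.0, 'joint_positions': array([ 6.44338952e+01,  1.58804112e+01, -1.59891646e+00,  7.26518939e+01,
       -1.17604516e-03,  8.40741749e+01]), 'qvel': array([ 0.00720029,  0.07332345,  0.06851837, -0.07640222,  0.03086625,
        0.06253586]), 'joint_efforts': array([ 7.05496386e-04, -4.45513308e+01,  2.95199919e+01,  1.61682878e-02,
        7.26725125e-05, -2.38765828e-06]), 'position': array([0.20973189, 0.58785509, 0.20582763]), 'ee_rot': array([[-9.41821296e-01,  3.36112638e-01, -9.69844509e-04],
       [ 3.36113967e-01,  9.41819036e-01, -2.07486142e-03],
       [ 2.16030874e-04, -2.28012696e-03, -9.99997377e-01]]), 'wrist_force': array([0.32838028, 0.2592146 , 0.6683383 ]), 'ft_torque': array([0.02439975, 0.01560949, 0.01197753]), 'finger_force': 0.0, 'gripper_width': 0.08540254227585244} 0.0187
scene [1.01001282 0.2855551  0.91817831] [-0.44431637 -0.28374261 -0.84974884] 367.92388026469763
side [0.1379479  1.02432711 0.79302703] [ 0.31358985 -0.77775384 -0.54475717] 422.79349201773573
wrist [0.13622799 0.61498748 0.37334567] [ 0.28662554 -0.10299006 -0.95249086] 289.6238626269737
```

View pics/scene0.png

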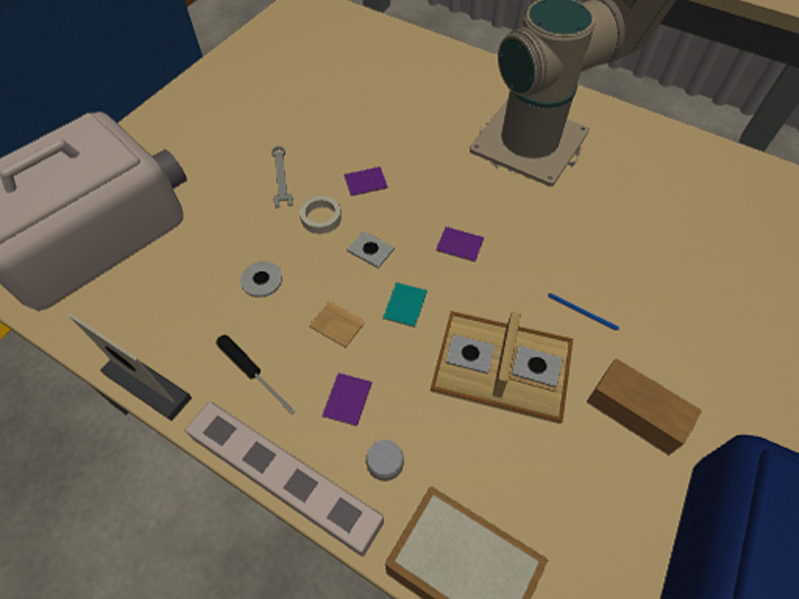

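View pics/side0.png

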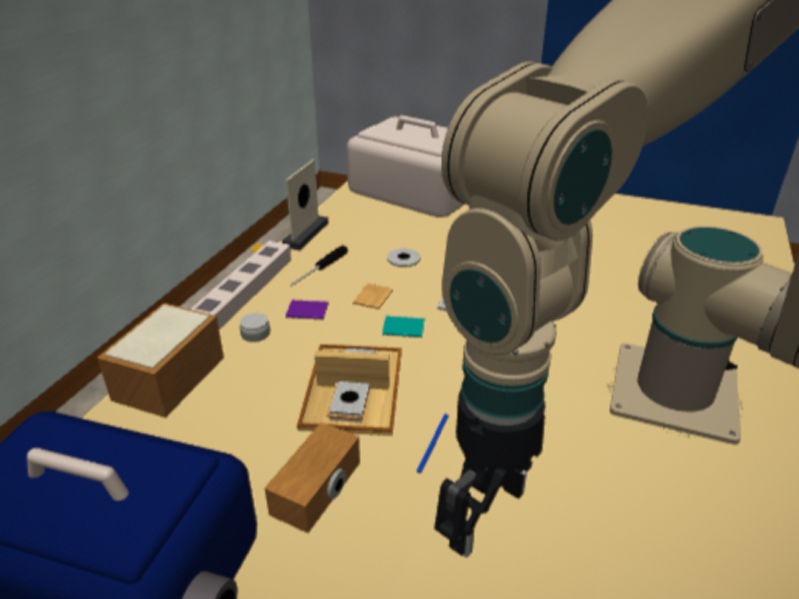

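Sheet candidates (scaled scene pixels): plain plywood (337,325) is the sheet. Purple (366,181), (460,243), (347,399) and turquoise (405,304) are look-alikes. For the plate, the rectangular one with a spot at (371,249) is loose; the disc is at (261,279), and (470,352) and (538,365) sit in the carrier. The right-hand pile in the carrier looks higher, so it should be the full one.

Run:
```python
from h import *
import pickle
cs=pickle.load(open('c0.pkl','rb'));c=cs['scene'];k=1/1.5625
def r(u,v,z): return np.round(ray(c,u*k,v*k,z),3)[:2]
print('sheet',r(337,325,.006),'plate',r(371,249,.008),'low',r(470,352,.017),'full',r(538,365,.031))
print('tote',[r(*p,.014) for p in((449,313),(573,340),(562,420),(432,391))],'top',r(514,314,.08),r(500,395,.08))
print('tape',r(320,214,.02),'teal',r(405,304,.006),'pen',r(550,295,.005),r(617,328,.005),'box',r(615,360,.06),r(700,411,.06),r(670,452,.06))
im=cv2.cvtColor(c['pixels'],cv2.COLOR_RGB2BGR)
a=cv2.resize(im[140:290,190:390],(800,600),interpolation=cv2.INTER_CUBIC)
cv2.imwrite('pics/crop0.png',a)
```

```text
sheet [ 0.628 -0.091] plate [ 0.451 -0.133] low [0.554 0.144] full [0.521 0.256]
tote [array([0.502, 0.072]), array([0.434, 0.287]), array([0.582, 0.331]), array([0.651, 0.124])] top [0.482 0.182] [0.627 0.229]
tape [ 0.439 -0.266] teal [ 0.524 -0.009] pen [0.361 0.212] [0.362 0.345] box [0.461 0.361] [0.475 0.506] [0.564 0.487]
```

View pics/crop0.png

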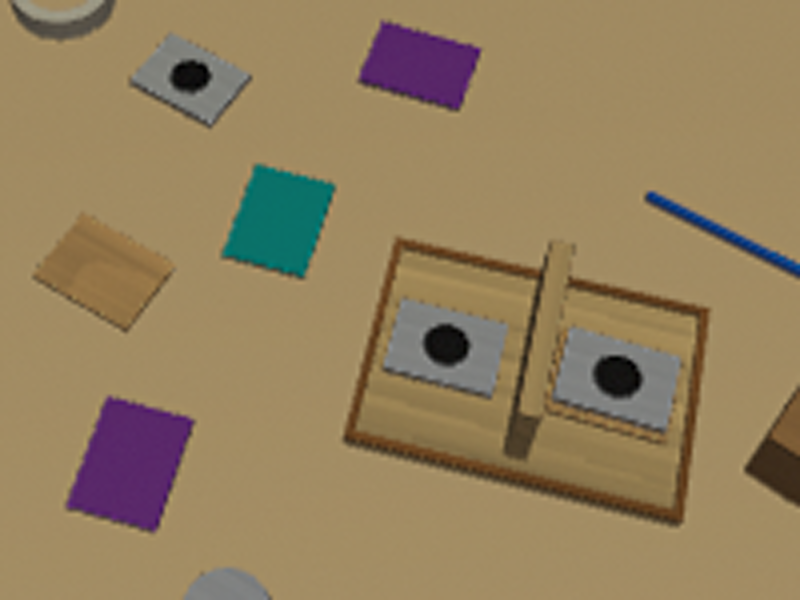

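Crop check: the plain plywood sheet is at crop (104,271) with grain and no spot. The loose plate is at (190,80). The right-hand pile shows a sheet edge under its plate, so it is the full one, and the left side holds the single lower plate at (445,345).

```bash
cat >> h.py <<'E'
from scipy.optimize import least_squares
from scipy.spatial.transform import Rotation as Rot
def fit(c,pts,sx,sy,z,g):
    # pts: 4 image corners in order around; returns x,y,yaw(own x axis) & rms px ; tries all assignments
    best=None
    L=np.array([[-1,-1],[1,-1],[1,1],[-1,1]])*[sx/2,sy/2]
    for k in range(4):
      for d in (1,-1):
        Q=np.roll(L[::d],k,0)
        f=lambda p:np.ravel([np.subtract(proj(c,[p[0]+np.cos(p[2])*q[0]-np.sin(p[2])*q[1],p[1]+np.sin(p[2])*q[0]+np.cos(p[2])*q[1],z]),m) for q,m in zip(Q,pts)])
        for a in (0,1.57,3.14):
          r=least_squares(f,[*g,a])
          if best is None or r.cost<best[1]-1e-6: best=(r.x,r.cost)
    x=best[0]; yaw=(np.degrees(x[2])+90)%180-90
    return x[0],x[1],yaw,np.sqrt(best[1]*2/8)
def goto(x,y,z,yaw):
    # yaw = direction of tool y axis (deg, mod 180), tool pointing down. prints delta in units from measured pose
    s=sensors.sense();R=np.array(s['ee_rot']);p=s['position']
    best=None
    for a in (yaw,yaw+180):
        ty=np.array([np.cos(np.radians(a)),np.sin(np.radians(a)),0]);tz=np.array([0,0,-1.])
        T=np.column_stack([np.cross(ty,tz),ty,tz])
        w=Rot.from_matrix(R.T@T).as_rotvec()
        if best is None or abs(w[2])<abs(best[2]): best=w
    print('t',round(s['time_s'],2),'pos',np.round(p,4),'toolyaw',round(np.degrees(np.arctan2(R[1,1],R[0,1])),2),'j',np.round(s['joint_positions'],0),'F',np.round(s['wrist_force'],1),'w',round(s['gripper_width'],4))
    print(' shift units (before turn):',np.round(R.T@(np.array([x,y,z])-p)/.03,2),' after-turn frame:',np.round((R@Rot.from_rotvec(best).as_matrix()).T@(np.array([x,y,z])-p)/.03,2),' turn units',np.round(best/.1,2))
E
python3 - <<'E'
from h import *
import pickle
c=pickle.load(open('c0.pkl','rb'))['scene']
P=lambda l:[(190+u/4-.4,140+v/4-.4) for u,v in l]
print('sheet',np.round(fit(c,P([(85,213),(175,267),(127,330),(34,275)]),.062,.082,.006,(.63,-.09)),3))
print('plate',np.round(fit(c,P([(172,36),(251,77),(211,124),(131,82)]),.056,.076,.008,(.45,-.13)),3))
print('lower',np.round(fit(c,P([(402,299),(507,322),(494,393),(384,367)]),.056,.076,.017,(.55,.14)),3))
print('tote',np.round(fit(c,P([(397,240),(709,310),(680,522),(345,440)]),.160,.224,.014,(.54,.2)),3))
goto(.628,-.091,.22,0)
E
```

```text
sheet [ 0.626 -0.092 -0.924  0.225]
plate [ 0.452 -0.133 -1.129  0.234]
lower [ 0.554  0.145 17.392  0.225]
tote [ 0.541  0.204 16.991  0.411]
t 0.15 pos [0.2098 0.5881 0.2061] toolyaw 70.36 j [64. 16. -2. 73.  0. 84.] F [-0.8 -0.3 -0.1] w 0.0852
 shift units (before turn): [-20.74 -16.63  -0.44]  after-turn frame: [-22.64  13.94  -0.46]  turn units [-2.000e-02  1.000e-02  1.228e+01]
```

Request:
play_rows --deltas '[{"dx": -1, "dy": -0.8}, {"dx": -1, "dy": -0.8}, {"dx": -1, "dy": -0.8}, {"dx": -1, "dy": -0.8}, {"dx": -1, "dy": -0.8}, {"dx": -1, "dy": -0.8}, {"dx": -1, "dy": -0.8}, {"dx": -1, "dy": -0.8}, {"dx": -1, "dy": -0.8}, {"dx": -1, "dy": -0.8}, {"dx": -1, "dy": -0.8}, {"dx": -1, "dy": -0.8}]' --gripper 1

```text
invalid input at $.deltas[0]: expected keys dx, dy, dz, wx, wy, wz
```

Request:
play_rows --deltas '[{"dx": -1, "dy": -0.8}, {"dx": -1, "dy": -0.8}, {"dx": -1, "dy": -0.8}, {"dx": -1, "dy": -0.8}, {"dx": -1, "dy": -0.8}, {"dx": -1, "dy": -0.8}, {"dx": -1, "dy": -0.8}, {"dx": -1, "dy": -0.8}]'

```text
invalid input at $.deltas[0]: expected keys dx, dy, dz, wx, wy, wz
```

Request:
play_rows --deltas '[{"wz": 1}, {"wz": 1}, {"wz": 1}, {"wz": 1}, {"wz": 1}, {"wz": 1}, {"wz": 1}, {"wz": 1}, {"wz": 1}, {"wz": 1}, {"wz": 1}, {"wz": 1}]'

```text
invalid input at $.deltas[0]: expected keys dx, dy, dz, wx, wy, wz
```

Run:
```python
from h import *
import pickle
goto(.626,-.092,.12,-.9)
c=cap('wrist'); pickle.dump(c,open('w1.pkl','wb'))
save(c,'w1.png',s=1.5)
print(proj(c,[.626,-.092,.006]),proj(c,[.452,-.133,.008]))
```

```text
t 0.15 pos [0.2098 0.5881 0.2061] toolyaw 70.36 j [64. 16. -2. 73.  0. 84.] F [-0.8 -0.3 -0.1] w 0.0852
 shift units (before turn): [-20.69 -16.68   2.89]  after-turn frame: [-22.45  14.23   2.87]  turn units [-2.000e-02  1.000e-02  1.244e+01]
(np.float64(-3.6349761850450477), np.float64(474.0738157883452)) (np.float64(-81.93240048007698), np.float64(420.3097462173556))
```

View pics/w1.png

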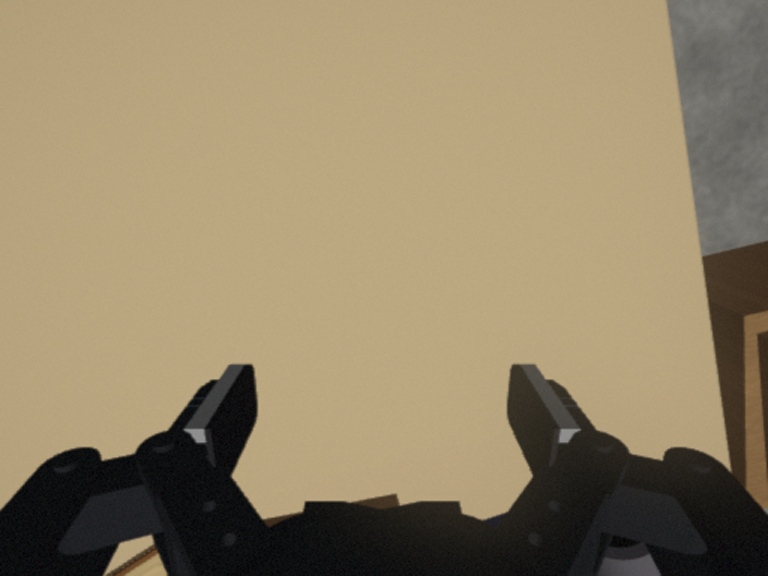

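Nothing moved: every row needs all six keys. The picture shows only the bare bench with the fingertips at about (240,370) and (525,370). I'll resend the moves with full rows.

Request:
play_rows --deltas '[{"dx": -1, "dy": -0.8, "dz": 0, "wx": 0, "wy": 0, "wz": 0}, {"dx": -1, "dy": -0.8, "dz": 0, "wx": 0, "wy": 0, "wz": 0}, {"dx": -1, "dy": -0.8, "dz": 0, "wx": 0, "wy": 0, "wz": 0}, {"dx": -1, "dy": -0.8, "dz": 0, "wx": 0, "wy": 0, "wz": 0}, {"dx": -1, "dy": -0.8, "dz": 0, "wx": 0, "wy": 0, "wz": 0}, {"dx": -1, "dy": -0.8, "dz": 0, "wx": 0, "wy": 0, "wz": 0}, {"dx": -1, "dy": -0.8, "dz": 0, "wx": 0, "wy": 0, "wz": 0}, {"dx": -1, "dy": -0.8, "dz": 0, "wx": 0, "wy": 0, "wz": 0}, {"dx": -1, "dy": -0.8, "dz": 0, "wx": 0, "wy": 0, "wz": 0}, {"dx": -1, "dy": -0.8, "dz": 0, "wx": 0, "wy": 0, "wz": 0}, {"dx": -1, "dy": -0.8, "dz": 0, "wx": 0, "wy": 0, "wz": 0}, {"dx": -1, "dy": -0.8, "dz": 0, "wx": 0, "wy": 0, "wz": 0}]' --gripper 1

```text
time_s: 1.2
position: [0.4528, 0.1946, 0.207]
ee_rot: [[-0.942, 0.336, 0.0], [0.336, 0.942, 0.0], [-0.0, 0.0, -1.0]]
wrist_force: [1.6, 0.8, -0.3]
gripper_width: 0.086
finger_force: 0.0
```

Request:
play_rows --deltas '[{"dx": -1, "dy": -0.8, "dz": 0, "wx": 0, "wy": 0, "wz": 0}, {"dx": -1, "dy": -0.8, "dz": 0, "wx": 0, "wy": 0, "wz": 0}, {"dx": -1, "dy": -0.8, "dz": 0, "wx": 0, "wy": 0, "wz": 0}, {"dx": -1, "dy": -0.8, "dz": 0, "wx": 0, "wy": 0, "wz": 0}, {"dx": -1, "dy": -0.8, "dz": 0, "wx": 0, "wy": 0, "wz": 0}, {"dx": -1, "dy": -0.8, "dz": 0, "wx": 0, "wy": 0, "wz": 0}, {"dx": -1, "dy": -0.8, "dz": 0, "wx": 0, "wy": 0, "wz": 0}, {"dx": -1, "dy": -0.8, "dz": 0, "wx": 0, "wy": 0, "wz": 0}, {"dx": -0.7, "dy": -0.7, "dz": 0, "wx": 0, "wy": 0, "wz": 0}]'

```text
time_s: 1.95
position: [0.6281, -0.0946, 0.2066]
ee_rot: [[-0.941, 0.337, 0.001], [0.337, 0.941, -0.001], [-0.001, -0.0, -1.0]]
wrist_force: [0.7, 0.4, -0.1]
gripper_width: 0.0851
finger_force: 0.0
```

Request:
play_rows --deltas '[{"dx": 0, "dy": 0, "dz": 0, "wx": 0, "wy": 0, "wz": 1}, {"dx": 0, "dy": 0, "dz": 0, "wx": 0, "wy": 0, "wz": 1}, {"dx": 0, "dy": 0, "dz": 0, "wx": 0, "wy": 0, "wz": 1}, {"dx": 0, "dy": 0, "dz": 0, "wx": 0, "wy": 0, "wz": 1}, {"dx": 0, "dy": 0, "dz": 0, "wx": 0, "wy": 0, "wz": 1}, {"dx": 0, "dy": 0, "dz": 0, "wx": 0, "wy": 0, "wz": 1}, {"dx": 0, "dy": 0, "dz": 0, "wx": 0, "wy": 0, "wz": 1}, {"dx": 0, "dy": 0, "dz": 0, "wx": 0, "wy": 0, "wz": 1}, {"dx": 0, "dy": 0, "dz": 0, "wx": 0, "wy": 0, "wz": 1}, {"dx": 0, "dy": 0, "dz": 0, "wx": 0, "wy": 0, "wz": 1}, {"dx": 0, "dy": 0, "dz": 0, "wx": 0, "wy": 0, "wz": 1}, {"dx": 0, "dy": 0, "dz": 0, "wx": 0, "wy": 0, "wz": 1}]'

```text
time_s: 2.95
position: [0.6263, -0.0919, 0.2067]
ee_rot: [[-0.023, 1.0, -0.001], [1.0, 0.023, 0.0], [0.0, -0.001, -1.0]]
wrist_force: [-0.5, 0.4, 0.0]
gripper_width: 0.0858
finger_force: 0.0
```

Run:
```python
from h import *
import pickle
goto(.626,-.092,.12,-.9)
c=cap('wrist'); pickle.dump(c,open('w1.pkl','wb'))
save(c,'w2.png',s=1.5)
print(-c['R'].T@c['t'],proj(c,[.626,-.092,.006]),proj(c,[.452,-.133,.008]))
```

```text
t 2.95 pos [ 0.6263 -0.0919  0.2067] toolyaw 1.32 j [-14.  17.  -0.  73.  -0.  74.] F [-0.5  0.4  0. ] w 0.0858
 shift units (before turn): [-0.   -0.01  2.89]  after-turn frame: [-0.   -0.01  2.89]  turn units [-0.01 -0.    0.39]
[ 0.62441791 -0.01341837  0.37405121] (np.float64(254.17685084181386), np.float64(161.02979079570886)) (np.float64(122.18941673572911), np.float64(188.65374253412534))
```

View pics/w2.png

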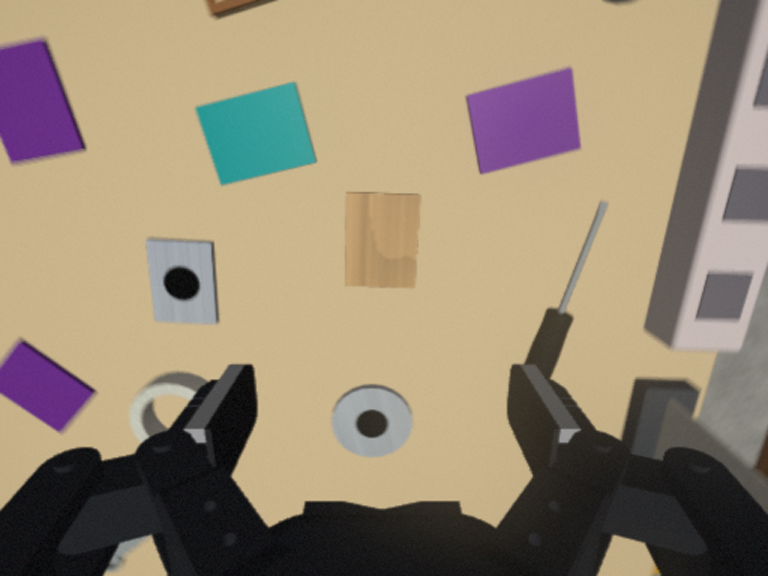

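The wrist view shows the plywood sheet with corners about (346,192), (420,194), (415,288), (345,286). The loose plate is at about (182,281).

```bash
cat >> h.py <<'E'
def sub(c,pts,s,off=(0,0),win=3):
    g=cv2.cvtColor(np.array(c['pixels']),cv2.COLOR_RGB2GRAY)
    p=np.array([((u+.5)/s-.5+off[0],(v+.5)/s-.5+off[1]) for u,v in pts],np.float32)
    q=cv2.cornerSubPix(g,p.reshape(-1,1,2).copy(),(win,win),(-1,-1),(3,40,.01)).reshape(-1,2)
    return p,q
E
python3 - <<'E'
from h import *
import pickle
c=pickle.load(open('w1.pkl','rb'))
p,q=sub(c,[(346,192),(420,194),(415,288),(345,286)],1.5);print(np.round(q-p,1).tolist())
for a in(p,q): print('sheet',np.round(fit(c,a,.062,.082,.006,(.63,-.09)),4))
p,q=sub(c,[(147,239),(213,240),(218,323),(153,322)],1.5);print(np.round(q-p,1).tolist())
for a in(p,q): print('plate',np.round(fit(c,a,.056,.076,.008,(.45,-.13)),4))
E
```

```text
[[-0.4000000059604645, -0.4000000059604645], [-0.4000000059604645, -0.5], [-1.0, -0.20000000298023224], [-0.4000000059604645, -0.20000000298023224]]
sheet [ 0.626  -0.0918 -0.3708  0.1509]
sheet [ 0.6253 -0.0914 -0.5309  0.2615]
[[-0.6000000238418579, -0.699999988079071], [-0.30000001192092896, 0.6000000238418579], [-0.20000000298023224, 0.0], [0.30000001192092896, -1.100000023841858]]
plate [ 0.4516 -0.1321 -1.8394  0.8805]
plate [ 0.4513 -0.1317 -2.0771  0.4623]
```

Request:
play_rows --deltas '[{"dx": 0, "dy": 0, "dz": 0.5, "wx": 0, "wy": 0, "wz": 0.32}, {"dx": 0, "dy": 0, "dz": 1, "wx": 0, "wy": 0, "wz": 0}, {"dx": 0, "dy": 0, "dz": 1, "wx": 0, "wy": 0, "wz": 0}, {"dx": 0, "dy": 0, "dz": 1, "wx": 0, "wy": 0, "wz": 0}, {"dx": 0, "dy": 0, "dz": 1, "wx": 0, "wy": 0, "wz": 0}, {"dx": 0, "dy": 0, "dz": 0.8, "wx": 0, "wy": 0, "wz": 0}, {"dx": 0, "dy": 0, "dz": 0.5, "wx": 0, "wy": 0, "wz": 0}, {"dx": 0, "dy": 0, "dz": 0.3, "wx": 0, "wy": 0, "wz": 0}, {"dx": 0, "dy": 0, "dz": 0, "wx": 0, "wy": 0, "wz": 0}]'

```text
time_s: 3.75
position: [0.6244, -0.0914, 0.0214]
ee_rot: [[0.003, 1.0, -0.005], [1.0, -0.003, 0.001], [0.001, -0.005, -1.0]]
wrist_force: [0.2, 0.5, -0.5]
gripper_width: 0.0854
finger_force: 0.0
```

Run:
```python
from h import *
import pickle
goto(.626,-.0918,.002,-.5)
c=cap('wrist'); pickle.dump(c,open('w2.pkl','wb'))
save(c,'w3.png',s=1.5)
```

```text
t 3.75 pos [ 0.6244 -0.0914  0.0214] toolyaw -0.16 j [-14.  25. -12.  53.   0.  76.] F [ 0.2  0.5 -0.5] w 0.0854
 shift units (before turn): [-0.01  0.06  0.65]  after-turn frame: [-0.01  0.05  0.65]  turn units [-0.05 -0.01  0.06]
```

View pics/w3.png

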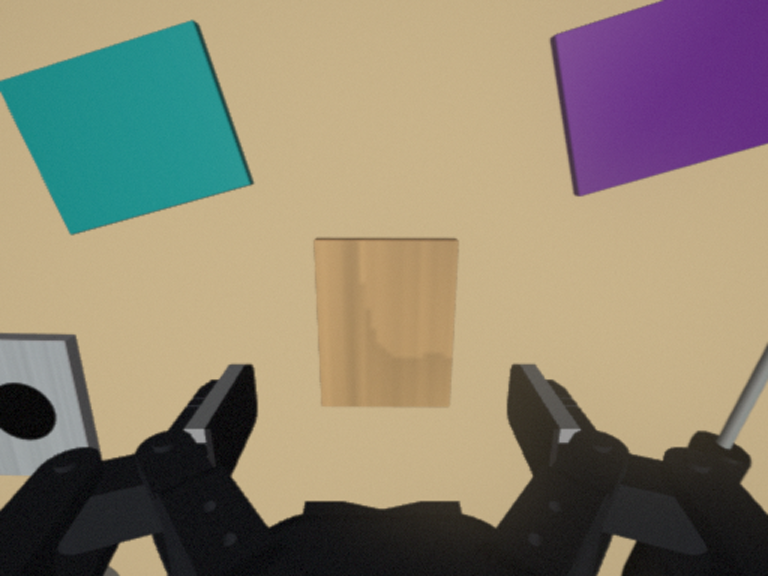

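Close view: the sheet sits between the fingers, corners about (314,240), (458,240), (450,407), (322,406), and the fingers have nothing near them.

Run:
```python
from h import *
import pickle
c=pickle.load(open('w2.pkl','rb'))
p,q=sub(c,[(314,240),(458,240),(450,407),(322,406)],1.5);print(np.round(q-p,1).tolist())
for a in(p,q): print('sheet',np.round(fit(c,a,.062,.082,.006,(.63,-.09)),4))
```

```text
[[0.10000000149011612, -1.2000000476837158], [-0.6000000238418579, -1.100000023841858], [-1.100000023841858, -0.0], [-1.0, -0.20000000298023224]]
sheet [ 0.6261 -0.0922 -0.034   0.2258]
sheet [ 0.6257 -0.0917 -0.3303  0.5   ]
```

Request:
play_rows --deltas '[{"dx": -0.02, "dy": 0.05, "dz": 0.2, "wx": 0, "wy": 0, "wz": 0}, {"dx": 0, "dy": 0, "dz": 0.2, "wx": 0, "wy": 0, "wz": 0}, {"dx": 0, "dy": 0, "dz": 0.15, "wx": 0, "wy": 0, "wz": 0}, {"dx": 0, "dy": 0, "dz": 0.07, "wx": 0, "wy": 0, "wz": 0}, {"dx": 0, "dy": 0, "dz": 0, "wx": 0, "wy": 0, "wz": 0}]'

```text
time_s: 4.22
position: [0.6276, -0.0925, 0.005]
ee_rot: [[0.004, 1.0, -0.001], [1.0, -0.004, 0.0], [0.0, -0.001, -1.0]]
wrist_force: [-0.4, -0.0, 0.4]
gripper_width: 0.0854
finger_force: 0.0
```

Run:
```python
from h import *
goto(.626,-.092,.002,-.1)
```

```text
t 4.22 pos [ 0.6276 -0.0925  0.005 ] toolyaw -0.22 j [-14.  26. -13.  51.   0.  76.] F [-0.4 -0.   0.4] w 0.0854
 shift units (before turn): [ 0.02 -0.05  0.1 ]  after-turn frame: [ 0.02 -0.05  0.1 ]  turn units [-0.01 -0.   -0.02]
```

Run:
```python
from h import *
import pickle
c=pickle.load(open('w2.pkl','rb'))
for back in(0,.007,.013):
  for sgn in(-1,1):
    X=np.array([.6248,-.0916,.0214+back])+[sgn*.0427,0,0]
    for xo in (-.011,.011):
      print(back,sgn,xo,np.round(np.array(proj(c,X+[0,xo,0]))*1.5,0))
```

```text
0 -1 -0.011 [284. 365.]
0 -1 0.011 [280. 317.]
0 1 -0.011 [482. 365.]
0 1 0.011 [486. 317.]
0.007 -1 -0.011 [280. 373.]
0.007 -1 0.011 [276. 324.]
0.007 1 -0.011 [486. 373.]
0.007 1 0.011 [490. 324.]
0.013 -1 -0.011 [276. 380.]
0.013 -1 0.011 [272. 330.]
0.013 1 -0.011 [489. 380.]
0.013 1 0.011 [493. 330.]
```

Request:
play_rows --deltas '[{"dx": 0, "dy": -0.04, "dz": -0.5, "wx": 0, "wy": 0, "wz": 0}, {"dx": 0, "dy": 0, "dz": 0, "wx": 0, "wy": 0, "wz": 0}, {"dx": 0, "dy": 0, "dz": 0, "wx": 0, "wy": 0, "wz": 0}, {"dx": 0, "dy": 0, "dz": 0.2, "wx": 0, "wy": 0, "wz": 0}, {"dx": 0, "dy": 0, "dz": 0.2, "wx": 0, "wy": 0, "wz": 0}, {"dx": 0, "dy": 0, "dz": 0.1, "wx": 0, "wy": 0, "wz": 0}, {"dx": 0, "dy": 0, "dz": 0, "wx": 0, "wy": 0, "wz": 0}]' --gripper 0.85

```text
time_s: 4.8
position: [0.6252, -0.0921, 0.0034]
ee_rot: [[0.004, 1.0, -0.003], [1.0, -0.004, 0.001], [0.001, -0.003, -1.0]]
wrist_force: [-0.2, 1.1, -0.6]
gripper_width: 0.0727
finger_force: 0.0
```

Request:
play_rows --deltas '[{"dx": 0, "dy": 0, "dz": 0.04, "wx": 0, "wy": 0, "wz": 0}, {"dx": 0, "dy": 0, "dz": 0.04, "wx": 0, "wy": 0, "wz": 0}, {"dx": 0, "dy": 0, "dz": 0, "wx": 0, "wy": 0, "wz": 0}]'

```text
time_s: 5.05
position: [0.6267, -0.0925, 0.0027]
ee_rot: [[0.004, 1.0, -0.0], [1.0, -0.004, 0.0], [0.0, -0.0, -1.0]]
wrist_force: [0.1, 0.0, -0.0]
gripper_width: 0.0725
finger_force: 0.0
```

Run:
```python
from h import *
goto(.626,-.092,.002,-.1)
c=cap('side');print(proj(c,[.626,-.092,0]))
save(c,'s1.png',(200,140,400,290),4)
```

```text
t 5.05 pos [ 0.6267 -0.0925  0.0027] toolyaw -0.23 j [-14.  26. -13.  51.  -0.  76.] F [ 0.1  0.  -0. ] w 0.0725
 shift units (before turn): [ 0.02 -0.02  0.02]  after-turn frame: [ 0.02 -0.02  0.02]  turn units [-0.   -0.   -0.02]
(np.float64(238.1417111171731), np.float64(190.62437616243162))
```

Request:
play_rows --deltas '[{"dx": 0, "dy": 0, "dz": 0.06, "wx": 0, "wy": 0, "wz": 0}, {"dx": 0, "dy": 0, "dz": 0.06, "wx": 0, "wy": 0, "wz": 0}, {"dx": 0, "dy": 0, "dz": 0, "wx": 0, "wy": 0, "wz": 0}]'

```text
time_s: 5.35
position: [0.6266, -0.0925, -0.0009]
ee_rot: [[0.004, 1.0, -0.0], [1.0, -0.004, 0.0], [0.0, -0.0, -1.0]]
wrist_force: [-0.8, 0.4, -0.3]
gripper_width: 0.0722
finger_force: 0.0
```

Request:
play_rows --deltas '[{"dx": 0, "dy": 0, "dz": 0.05, "wx": 0, "wy": 0, "wz": 0}, {"dx": 0, "dy": 0, "dz": 0, "wx": 0, "wy": 0, "wz": 0}]'

```text
time_s: 5.52
position: [0.6267, -0.0925, -0.0023]
ee_rot: [[0.004, 1.0, -0.0], [1.0, -0.004, 0.0], [0.0, -0.0, -1.0]]
wrist_force: [0.1, 0.1, 0.1]
gripper_width: 0.0724
finger_force: 0.0
```

Request:
play_rows --deltas '[{"dx": 0, "dy": 0, "dz": 0.07, "wx": 0, "wy": 0, "wz": 0}, {"dx": 0, "dy": 0, "dz": 0, "wx": 0, "wy": 0, "wz": 0}]'

```text
time_s: 5.68
position: [0.6266, -0.0925, -0.0045]
ee_rot: [[0.004, 1.0, -0.0], [1.0, -0.004, 0.0], [0.0, -0.0, -1.0]]
wrist_force: [-0.2, 0.7, -0.3]
gripper_width: 0.0726
finger_force: 0.0
```

Request:
play_rows --deltas '[{"dx": 0, "dy": 0, "dz": 0.05, "wx": 0, "wy": 0, "wz": 0}, {"dx": 0, "dy": 0, "dz": 0, "wx": 0, "wy": 0, "wz": 0}]'

```text
time_s: 5.85
position: [0.6267, -0.0925, -0.006]
ee_rot: [[0.004, 1.0, -0.0], [1.0, -0.004, 0.0], [0.0, -0.0, -1.0]]
wrist_force: [-0.2, 0.4, -0.3]
gripper_width: 0.0727
finger_force: 0.0
```

Request:
play_rows --deltas '[{"dx": 0, "dy": 0, "dz": 0.05, "wx": 0, "wy": 0, "wz": 0}, {"dx": 0, "dy": 0, "dz": 0, "wx": 0, "wy": 0, "wz": 0}]'

```text
time_s: 6.02
position: [0.6267, -0.0925, -0.0074]
ee_rot: [[0.004, 1.0, -0.0], [1.0, -0.004, 0.0], [0.0, -0.0, -1.0]]
wrist_force: [0.4, -0.6, -1.0]
gripper_width: 0.0722
finger_force: 0.0
```

Request:
play_rows --deltas '[{"dx": 0, "dy": 0, "dz": -0.06, "wx": 0, "wy": 0, "wz": 0}, {"dx": 0, "dy": 0, "dz": 0, "wx": 0, "wy": 0, "wz": 0}]'

```text
time_s: 6.18
position: [0.6271, -0.0926, -0.0051]
ee_rot: [[0.004, 1.0, 0.0], [1.0, -0.004, -0.0], [-0.0, 0.0, -1.0]]
wrist_force: [0.6, -0.2, 0.1]
gripper_width: 0.0721
finger_force: 0.0
```

Request:
play_rows --deltas '[{"dx": 0, "dy": 0, "dz": 0, "wx": 0, "wy": 0, "wz": 0}, {"dx": 0, "dy": 0, "dz": 0, "wx": 0, "wy": 0, "wz": 0}, {"dx": 0, "dy": 0, "dz": 0, "wx": 0, "wy": 0, "wz": 0}, {"dx": 0, "dy": 0, "dz": 0, "wx": 0, "wy": 0, "wz": 0}, {"dx": 0, "dy": 0, "dz": 0, "wx": 0, "wy": 0, "wz": 0}]' --gripper 0.5

```text
time_s: 6.6
position: [0.6268, -0.0925, -0.0054]
ee_rot: [[0.004, 1.0, -0.0], [1.0, -0.004, 0.0], [0.0, -0.0, -1.0]]
wrist_force: [-0.3, -0.0, 0.5]
gripper_width: 0.0425
finger_force: 0.0
```

Run:
```python
from h import *
goto(.626,-.092,.15,-.1)
```

```text
t 6.6 pos [ 0.6268 -0.0925 -0.0054] toolyaw -0.23 j [-14.  27. -14.  50.  -0.  76.] F [-0.3 -0.   0.5] w 0.0425
 shift units (before turn): [ 0.02 -0.03 -5.18]  after-turn frame: [ 0.02 -0.03 -5.18]  turn units [-0.   -0.   -0.02]
```

Run:
```python
from h import *
a=cap('wrist');b=cap('side');d=cap('scene')
A=a['pixels'][150:350,80:440]
def cr(c,r):
    u,v=map(int,proj(c,[.626,-.092,.02]));print(u,v); p=c['pixels'][v-r:v+r,u-r:u+r]; return cv2.resize(p,(400,400),interpolation=cv2.INTER_CUBIC)
top=cv2.resize(A,(360,200))
m=np.zeros((600,800,3),np.uint8); m[:200,:360]=top; m[200:,:400]=cr(b,40); m[200:,400:]=cr(d,40)
cv2.imwrite('pics/m1.png',m[:,:,::-1])
```

```text
238 185
215 204
```

View pics/m1.png

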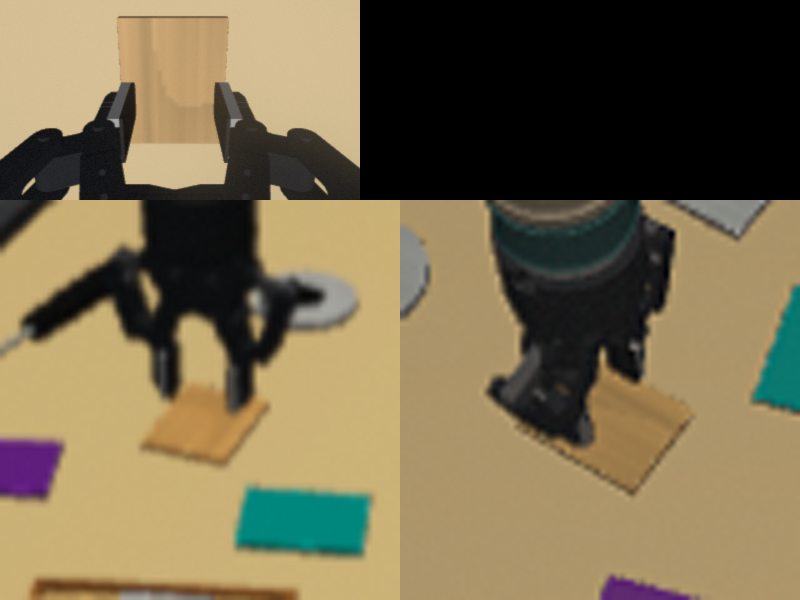

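Run:
```python
from h import *
import pickle
cs=pickle.load(open('c0.pkl','rb'))
def tri(ms):
    f=lambda X:np.ravel([np.subtract(proj(cs[n],X),m) for n,m in ms]); r=least_squares(f,[.626,-.09,.02]); return r.x,r.cost
print(tri([('side',(232.4,184)),('scene',(212,213))]))
print(tri([('side',(245,187)),('scene',(222,199.6))]))
```

```text
(array([ 0.64971146, -0.08729372,  0.02015901]), np.float64(2.2656577215438567))
(array([ 0.60076042, -0.08676958,  0.02141473]), np.float64(0.7118370837511184))
```

Triangulating from the side and scene views puts the fingertips at z≈0.020 while the TCP reads -0.005. So the tips end about 22 mm plus the swing behind the reported TCP, and the fingers closed above the sheet without touching it. I'll reopen and go lower by feel.

Request:
play_rows --deltas '[{"dx": 0, "dy": 0, "dz": 0, "wx": 0, "wy": 0, "wz": 0}, {"dx": 0, "dy": 0, "dz": 0, "wx": 0, "wy": 0, "wz": 0}, {"dx": 0, "dy": 0, "dz": 0, "wx": 0, "wy": 0, "wz": 0}, {"dx": 0, "dy": 0, "dz": 0, "wx": 0, "wy": 0, "wz": 0}, {"dx": 0, "dy": -0.03, "dz": 0.15, "wx": 0, "wy": 0, "wz": 0}, {"dx": 0, "dy": 0, "dz": 0.15, "wx": 0, "wy": 0, "wz": 0}, {"dx": 0, "dy": 0, "dz": 0.1, "wx": 0, "wy": 0, "wz": 0}, {"dx": 0, "dy": 0, "dz": 0, "wx": 0, "wy": 0, "wz": 0}]' --gripper 0.85

```text
time_s: 7.42
position: [0.6248, -0.0923, -0.0187]
ee_rot: [[0.004, 1.0, -0.002], [1.0, -0.004, 0.001], [0.001, -0.002, -1.0]]
wrist_force: [-0.3, -0.5, -0.2]
gripper_width: 0.0725
finger_force: 0.0
```

Request:
play_rows --deltas '[{"dx": 0, "dy": 0, "dz": 0.1, "wx": 0, "wy": 0, "wz": 0}, {"dx": 0, "dy": 0, "dz": 0.1, "wx": 0, "wy": 0, "wz": 0}, {"dx": 0, "dy": 0, "dz": 0, "wx": 0, "wy": 0, "wz": 0}]'

```text
time_s: 7.67
position: [0.6255, -0.0924, -0.0241]
ee_rot: [[0.004, 1.0, -0.001], [1.0, -0.004, 0.0], [0.0, -0.001, -1.0]]
wrist_force: [-0.5, 0.0, 1.0]
gripper_width: 0.0725
finger_force: 0.0
```

Request:
play_rows --deltas '[{"dx": 0, "dy": 0, "dz": 0.06, "wx": 0, "wy": 0, "wz": 0}, {"dx": 0, "dy": 0, "dz": 0, "wx": 0, "wy": 0, "wz": 0}]'

```text
time_s: 7.83
position: [0.6258, -0.0925, -0.0255]
ee_rot: [[0.004, 1.0, -0.0], [1.0, -0.004, 0.0], [0.0, -0.0, -1.0]]
wrist_force: [-0.3, 0.2, 1.0]
gripper_width: 0.0725
finger_force: 0.0
```

Run:
```python
from h import *
goto(.626,-.092,-.0276,-.1)
```

```text
t 7.83 pos [ 0.6258 -0.0925 -0.0255] toolyaw -0.23 j [-14.  28. -14.  47.   0.  76.] F [-0.3  0.2  1. ] w 0.0725
 shift units (before turn): [0.02 0.01 0.07]  after-turn frame: [0.02 0.01 0.07]  turn units [-0.   -0.   -0.02]
```

Request:
play_rows --deltas '[{"dx": 0, "dy": 0, "dz": 0.05, "wx": 0, "wy": 0, "wz": 0}, {"dx": 0, "dy": 0, "dz": 0, "wx": 0, "wy": 0, "wz": 0}]'

```text
time_s: 8.0
position: [0.6259, -0.0925, -0.0268]
ee_rot: [[0.004, 1.0, -0.0], [1.0, -0.004, 0.0], [0.0, -0.0, -1.0]]
wrist_force: [-0.5, -0.4, -1.0]
gripper_width: 0.0725
finger_force: 0.0
```

Request:
play_rows --deltas '[{"dx": 0, "dy": 0, "dz": 0.05, "wx": 0, "wy": 0, "wz": 0}, {"dx": 0, "dy": 0, "dz": 0, "wx": 0, "wy": 0, "wz": 0}]'

```text
time_s: 8.17
position: [0.6259, -0.0925, -0.0284]
ee_rot: [[0.004, 1.0, -0.0], [1.0, -0.004, 0.0], [0.0, -0.0, -1.0]]
wrist_force: [0.3, 0.0, -0.3]
gripper_width: 0.0726
finger_force: 0.0
```

Request:
play_rows --deltas '[{"dx": 0, "dy": 0, "dz": 0.04, "wx": 0, "wy": 0, "wz": 0}, {"dx": 0, "dy": 0, "dz": 0, "wx": 0, "wy": 0, "wz": 0}]'

```text
time_s: 8.33
position: [0.6258, -0.0925, -0.0296]
ee_rot: [[0.004, 1.0, -0.0], [1.0, -0.004, 0.0], [0.0, -0.0, -1.0]]
wrist_force: [-0.2, 0.5, 0.2]
gripper_width: 0.0726
finger_force: 0.0
```

Request:
play_rows --deltas '[{"dx": 0, "dy": 0, "dz": 0.04, "wx": 0, "wy": 0, "wz": 0}, {"dx": 0, "dy": 0, "dz": 0, "wx": 0, "wy": 0, "wz": 0}]'

```text
time_s: 8.5
position: [0.6258, -0.0925, -0.0308]
ee_rot: [[0.004, 1.0, -0.0], [1.0, -0.004, 0.0], [0.0, -0.0, -1.0]]
wrist_force: [0.5, 0.2, -0.1]
gripper_width: 0.0729
finger_force: 0.0
```

Request:
play_rows --deltas '[{"dx": 0, "dy": 0, "dz": 0.04, "wx": 0, "wy": 0, "wz": 0}, {"dx": 0, "dy": 0, "dz": 0, "wx": 0, "wy": 0, "wz": 0}]'

```text
time_s: 8.67
position: [0.6258, -0.0925, -0.032]
ee_rot: [[0.004, 1.0, -0.0], [1.0, -0.004, 0.0], [0.0, -0.0, -1.0]]
wrist_force: [-0.9, 0.3, -0.4]
gripper_width: 0.0724
finger_force: 0.0
```

Request:
play_rows --deltas '[{"dx": 0, "dy": 0, "dz": 0.04, "wx": 0, "wy": 0, "wz": 0}, {"dx": 0, "dy": 0, "dz": 0, "wx": 0, "wy": 0, "wz": 0}]'

```text
time_s: 8.83
position: [0.6261, -0.0926, -0.0327]
ee_rot: [[0.004, 1.0, 0.0], [1.0, -0.004, -0.0], [-0.0, 0.0, -1.0]]
wrist_force: [-1.0, -0.5, 2.4]
gripper_width: 0.0725
finger_force: 0.9
```

Contact at TCP z=-0.0325. I'll raise to about -0.029 to allow for the swing, then close.

Request:
play_rows --deltas '[{"dx": 0, "dy": 0, "dz": -0.13, "wx": 0, "wy": 0, "wz": 0}, {"dx": 0, "dy": 0, "dz": 0, "wx": 0, "wy": 0, "wz": 0}]'

```text
time_s: 9.0
position: [0.6264, -0.0927, -0.0285]
ee_rot: [[0.004, 1.0, 0.001], [1.0, -0.004, -0.0], [-0.0, 0.001, -1.0]]
wrist_force: [0.2, -0.5, -0.5]
gripper_width: 0.0724
finger_force: 0.0
```

Request:
play_rows --deltas '[{"dx": 0, "dy": 0, "dz": 0, "wx": 0, "wy": 0, "wz": 0}, {"dx": 0, "dy": 0, "dz": 0, "wx": 0, "wy": 0, "wz": 0}, {"dx": 0, "dy": 0, "dz": 0, "wx": 0, "wy": 0, "wz": 0}, {"dx": 0, "dy": 0, "dz": 0, "wx": 0, "wy": 0, "wz": 0}, {"dx": 0, "dy": 0, "dz": 0, "wx": 0, "wy": 0, "wz": 0}]' --gripper 0.5

```text
time_s: 9.42
position: [0.6268, -0.0928, -0.0281]
ee_rot: [[0.004, 1.0, 0.002], [1.0, -0.004, -0.0], [-0.0, 0.002, -1.0]]
wrist_force: [-0.8, -0.5, 5.6]
gripper_width: 0.0596
finger_force: 64.7
```

Run:
```python
from h import *
goto(.5557,.145,.12,17.2)
```

```text
t 9.42 pos [ 0.6268 -0.0928 -0.0281] toolyaw -0.23 j [-14.  28. -14.  47.  -0.  76.] F [-0.8 -0.5  5.6] w 0.0596
 shift units (before turn): [ 7.91 -2.39 -4.94]  after-turn frame: [ 8.27  0.08 -4.94]  turn units [ 0.01  0.01 -3.04]
```

Request:
play_rows --deltas '[{"dx": 0, "dy": 0, "dz": -0.3, "wx": 0, "wy": 0, "wz": 0}, {"dx": 0, "dy": 0, "dz": -0.7, "wx": 0, "wy": 0, "wz": 0}, {"dx": 0, "dy": 0, "dz": -1, "wx": 0, "wy": 0, "wz": 0}, {"dx": 0, "dy": 0, "dz": -1, "wx": 0, "wy": 0, "wz": 0}, {"dx": 0, "dy": 0, "dz": -1, "wx": 0, "wy": 0, "wz": -0.7}, {"dx": 0, "dy": 0, "dz": -0.4, "wx": 0, "wy": 0, "wz": -0.8}, {"dx": 0, "dy": 0, "dz": 0, "wx": 0, "wy": 0, "wz": -0.8}, {"dx": 0, "dy": 0, "dz": 0, "wx": 0, "wy": 0, "wz": -0.74}, {"dx": 0.5, "dy": 0, "dz": 0, "wx": 0, "wy": 0, "wz": 0}, {"dx": 1, "dy": 0, "dz": 0, "wx": 0, "wy": 0, "wz": 0}, {"dx": 1, "dy": 0, "dz": 0, "wx": 0, "wy": 0, "wz": 0}, {"dx": 1, "dy": 0, "dz": 0, "wx": 0, "wy": 0, "wz": 0}]'

```text
time_s: 10.42
position: [0.5934, 0.0094, 0.1025]
ee_rot: [[-0.293, 0.956, -0.001], [0.956, 0.293, 0.001], [0.001, -0.001, -1.0]]
wrist_force: [-1.3, 1.4, -0.6]
gripper_width: 0.0595
finger_force: 64.6
```

Request:
play_rows --deltas '[{"dx": 0.5, "dy": 0, "dz": 0, "wx": 0, "wy": 0, "wz": 0}, {"dx": 0, "dy": 0, "dz": 0, "wx": 0, "wy": 0, "wz": 0}, {"dx": 0, "dy": 0, "dz": 0, "wx": 0, "wy": 0, "wz": 0}]'

```text
time_s: 10.67
position: [0.5899, 0.023, 0.1028]
ee_rot: [[-0.297, 0.955, -0.0], [0.955, 0.297, -0.001], [-0.0, -0.001, -1.0]]
wrist_force: [0.3, 0.3, -0.2]
gripper_width: 0.0597
finger_force: 64.6
```

Run:
```python
from h import *
import pickle
goto(.5557,.145,.1,17.2)
c=cap('wrist');pickle.dump(c,open('w4.pkl','wb'));save(c,'w4.png',s=1.5)
```

```text
t 10.67 pos [0.5899 0.023  0.1028] toolyaw 17.25 j [ -4.  17. -14.  60.  -0.  69.] F [ 0.3  0.3 -0.2] w 0.0597
 shift units (before turn): [4.22 0.12 0.09]  after-turn frame: [4.22 0.11 0.09]  turn units [-0.01  0.    0.01]
```

View pics/w4.png

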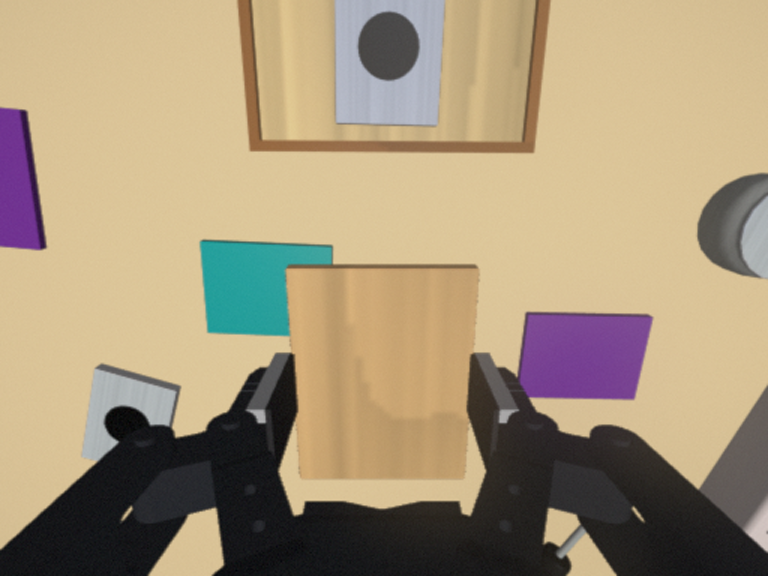

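The wrist view shows the sheet held level, corners about (286,268), (478,268), (466,478), (300,479). The lower plate's near corners are (336,124) and (438,126) with its spot at (389,46), and the carrier's near outer corners are (251,151) and (533,152).

```bash
cat >> h.py <<'E'
def pfit(c,Q,pts,z,g,fitz=False):
    # Q: local xy points, pts pixels ; fit x,y,yaw[,z]
    def f(p):
        zz=p[3] if fitz else z; C,S=np.cos(p[2]),np.sin(p[2])
        return np.ravel([np.subtract(proj(c,[p[0]+C*q[0]-S*q[1],p[1]+S*q[0]+C*q[1],zz]),m) for q,m in zip(Q,pts)])
    r=least_squares(f,[*g[:2],np.radians(g[2])]+([z] if fitz else [])); x=r.x.copy(); x[2]=np.degrees(x[2])
    return np.round(x,4),round(np.sqrt(2*r.cost/len(r.fun)),3)
E
python3 - <<'E'
from h import *
import pickle
c=pickle.load(open('w4.pkl','rb'))
p,q=sub(c,[(336,124),(438,126)],1.5);s=[(389/1.5-.2,46/1.5-.2)]
g=c['pixels'][:60,225:295].mean(2);m=(g<110);ys,xs=np.nonzero(m);print('spot',xs.mean()+225,ys.mean(),s,'d',q-p)
s=[(xs.mean()+225,ys.mean())]
for a in(p,q):
  print('lower',pfit(c,[(-.028,-.038),(.028,-.038),(0,0)],list(a)+s,.017,(.555,.145,17)))
p,q=sub(c,[(251,151),(533,152)],1.5)
for a in(p,q):print('tote',pfit(c,[(-.08,-.112),(.08,-.112)],a,.012,(.54,.2,17)))
p,q=sub(c,[(286,268),(478,268),(466,478),(300,479)],1.5);print(q-p)
Q=[(-.031,.041),(.031,.041),(.031,-.041),(-.031,-.041)]
for a in(p,q):
  print('held',pfit(c,Q,a,.137,(.59,.023,17)),pfit(c,Q,a,.137,(.59,.023,17),True))
E
```

```text
spot 258.53039832285117 30.194269741439552 [(259.1333333333333, 30.46666666666667)] d [[-0.5747833  -1.0869751 ]
 [-0.7477417  -0.22279358]]
lower (array([ 0.5552,  0.1461, 16.4274]), np.float64(0.407))
lower (array([ 0.5551,  0.1464, 15.6971]), np.float64(0.212))
tote (array([ 0.5402,  0.204 , 17.1053]), np.float64(0.091))
tote (array([ 0.5402,  0.204 , 16.965 ]), np.float64(0.459))
[[-0.00852966  0.11627197]
 [-0.2788391  -1.2357941 ]
 [-1.806366    0.5835571 ]
 [ 0.5001831  -0.3514099 ]]
held (array([ 0.59  ,  0.0238, 17.5281]), np.float64(0.557)) (array([ 0.5901,  0.0235, 17.5282,  0.1364]), np.float64(0.486))
held (array([ 0.5898,  0.0238, 17.4539]), np.float64(0.823)) (array([ 0.5899,  0.0235, 17.4538,  0.1362]), np.float64(0.73))
```

Request:
play_rows --deltas '[{"dx": 0.5, "dy": 0.1, "dz": 0, "wx": 0, "wy": 0, "wz": 0}, {"dx": 1, "dy": 0, "dz": 0, "wx": 0, "wy": 0, "wz": 0}, {"dx": 1, "dy": 0, "dz": 0, "wx": 0, "wy": 0, "wz": 0}, {"dx": 1, "dy": 0, "dz": 0, "wx": 0, "wy": 0, "wz": 0}, {"dx": 0.75, "dy": 0, "dz": 0, "wx": 0, "wy": 0, "wz": 0}, {"dx": 0, "dy": 0, "dz": 0.6, "wx": 0, "wy": 0, "wz": 0}, {"dx": 0, "dy": 0, "dz": 1, "wx": 0, "wy": 0, "wz": 0}, {"dx": 0, "dy": 0, "dz": 0.8, "wx": 0, "wy": 0, "wz": 0}, {"dx": 0, "dy": 0, "dz": 0.5, "wx": 0, "wy": 0, "wz": 0}, {"dx": 0, "dy": 0, "dz": 0.3, "wx": 0, "wy": 0, "wz": 0}, {"dx": 0, "dy": 0, "dz": 0, "wx": 0, "wy": 0, "wz": 0}, {"dx": 0, "dy": 0, "dz": 0, "wx": 0, "wy": 0, "wz": 0}]'

```text
time_s: 11.72
position: [0.5562, 0.1441, 0.0069]
ee_rot: [[-0.294, 0.956, -0.0], [0.956, 0.294, -0.0], [-0.0, -0.0, -1.0]]
wrist_force: [0.4, 0.3, 0.4]
gripper_width: 0.0593
finger_force: 64.6
```

Run:
```python
from h import *
goto(.5551,.1456,-.0106,17.1)
```

```text
t 11.72 pos [0.5562 0.1441 0.0069] toolyaw 17.11 j [  8.  21. -21.  48.  -0.  81.] F [0.4 0.3 0.4] w 0.0593
 shift units (before turn): [ 0.06 -0.02  0.58]  after-turn frame: [ 0.06 -0.02  0.58]  turn units [-0.  0.  0.]
```

Request:
play_rows --deltas '[{"dx": 0.06, "dy": -0.02, "dz": 0.2, "wx": 0, "wy": 0, "wz": 0}, {"dx": 0, "dy": 0, "dz": 0.15, "wx": 0, "wy": 0, "wz": 0}, {"dx": 0, "dy": 0, "dz": 0.1, "wx": 0, "wy": 0, "wz": 0}, {"dx": 0, "dy": 0, "dz": 0, "wx": 0, "wy": 0, "wz": 0}, {"dx": 0, "dy": 0, "dz": 0, "wx": 0, "wy": 0, "wz": 0}]'

```text
time_s: 12.13
position: [0.5546, 0.1463, -0.0065]
ee_rot: [[-0.296, 0.955, 0.0], [0.955, 0.296, -0.0], [-0.0, 0.0, -1.0]]
wrist_force: [-0.4, 0.1, -1.2]
gripper_width: 0.0594
finger_force: 64.6
```

Request:
play_rows --deltas '[{"dx": 0, "dy": 0, "dz": 0.05, "wx": 0, "wy": 0, "wz": 0}, {"dx": 0, "dy": 0, "dz": 0, "wx": 0, "wy": 0, "wz": 0}]'

```text
time_s: 12.3
position: [0.5547, 0.1464, -0.008]
ee_rot: [[-0.296, 0.955, 0.0], [0.955, 0.296, 0.0], [-0.0, 0.0, -1.0]]
wrist_force: [0.1, -0.5, -0.8]
gripper_width: 0.0596
finger_force: 64.6
```

Request:
play_rows --deltas '[{"dx": 0, "dy": 0, "dz": 0.04, "wx": 0, "wy": 0, "wz": 0}, {"dx": 0, "dy": 0, "dz": 0, "wx": 0, "wy": 0, "wz": 0}]'

```text
time_s: 12.47
position: [0.5545, 0.1463, -0.0094]
ee_rot: [[-0.296, 0.955, -0.0], [0.955, 0.296, -0.0], [-0.0, -0.0, -1.0]]
wrist_force: [-0.2, -0.5, -1.1]
gripper_width: 0.0598
finger_force: 64.6
```

Run:
```python
from h import *
goto(.5551,.1456,-.0106,17.1)
```

```text
t 12.47 pos [ 0.5545  0.1463 -0.0094] toolyaw 17.19 j [  8.  22. -22.  46.  -0.  81.] F [-0.2 -0.5 -1.1] w 0.0598
 shift units (before turn): [-0.03  0.01  0.04]  after-turn frame: [-0.03  0.01  0.04]  turn units [-0.    0.    0.02]
```

Request:
play_rows --deltas '[{"dx": -0.02, "dy": 0.01, "dz": 0.03, "wx": 0, "wy": 0, "wz": 0}, {"dx": 0, "dy": 0, "dz": 0, "wx": 0, "wy": 0, "wz": 0}]'

```text
time_s: 12.63
position: [0.5551, 0.1458, -0.0103]
ee_rot: [[-0.295, 0.955, -0.0], [0.955, 0.295, -0.0], [-0.0, -0.0, -1.0]]
wrist_force: [1.1, -0.5, 0.0]
gripper_width: 0.0594
finger_force: 64.6
```

Request:
play_rows --deltas '[{"dx": 0, "dy": 0, "dz": 0.03, "wx": 0, "wy": 0, "wz": 0}, {"dx": 0, "dy": 0, "dz": 0, "wx": 0, "wy": 0, "wz": 0}]'

```text
time_s: 12.8
position: [0.5552, 0.1459, -0.011]
ee_rot: [[-0.295, 0.955, 0.0], [0.955, 0.295, 0.0], [-0.0, 0.0, -1.0]]
wrist_force: [-0.1, 0.0, -0.3]
gripper_width: 0.0593
finger_force: 64.6
```

Request:
play_rows --deltas '[{"dx": 0, "dy": 0, "dz": 0.02, "wx": 0, "wy": 0, "wz": 0}, {"dx": 0, "dy": 0, "dz": 0, "wx": 0, "wy": 0, "wz": 0}]'

```text
time_s: 12.97
position: [0.5552, 0.1459, -0.0111]
ee_rot: [[-0.296, 0.955, 0.0], [0.955, 0.296, -0.0], [-0.0, 0.0, -1.0]]
wrist_force: [-1.5, -0.6, 4.6]
gripper_width: 0.0595
finger_force: 65.1
```

Request:
play_rows --deltas '[{"dx": 0, "dy": 0, "dz": 0, "wx": 0, "wy": 0, "wz": 0}, {"dx": 0, "dy": 0, "dz": 0, "wx": 0, "wy": 0, "wz": 0}, {"dx": 0, "dy": 0, "dz": 0, "wx": 0, "wy": 0, "wz": 0}, {"dx": 0, "dy": 0, "dz": 0, "wx": 0, "wy": 0, "wz": 0}, {"dx": 0, "dy": 0, "dz": -0.2, "wx": 0, "wy": 0, "wz": 0}, {"dx": 0, "dy": 0, "dz": -0.5, "wx": 0, "wy": 0, "wz": 0}, {"dx": 0, "dy": 0, "dz": -1, "wx": 0, "wy": 0, "wz": 0}, {"dx": 0, "dy": 0, "dz": -1, "wx": 0, "wy": 0, "wz": 0}, {"dx": 0, "dy": 0, "dz": -1, "wx": 0, "wy": 0, "wz": 0}]' --gripper 0.88

```text
time_s: 13.72
position: [0.5544, 0.1458, 0.1004]
ee_rot: [[-0.296, 0.955, -0.001], [0.955, 0.296, -0.0], [0.0, -0.001, -1.0]]
wrist_force: [0.2, 0.4, -0.8]
gripper_width: 0.0751
finger_force: 0.0
```

Run:
```python
from h import *
import pickle
goto(.4515,-.132,.1,-1.5)
c=cap('wrist');pickle.dump(c,open('w5.pkl','wb'));save(c,'w5.png',s=1.5)
C,S=np.cos(np.radians(17.1)),np.sin(np.radians(17.1))
for a,b in((-.031,.041),(.031,.041),(.031,-.041),(-.031,-.041)): print(np.round(proj(c,[.5552+C*a-S*b,.1462+S*a+C*b,.023]),1))
```

```text
t 13.72 pos [0.5544 0.1458 0.1004] toolyaw 17.19 j [  8.  15. -16.  59.  -0.  81.] F [ 0.2  0.4 -0.8] w 0.0751
 shift units (before turn): [-7.83 -6.01  0.02]  after-turn frame: [-9.35 -3.19  0.01]  turn units [-0.01  0.    3.26]
[218.6 143.5]
[292.1 143.7]
[288.4 231.9]
[221.7 231.7]
```

Request:
play_rows --deltas '[{"dx": -0.5, "dy": -0.4, "dz": 0, "wx": 0, "wy": 0, "wz": 0}, {"dx": -1, "dy": -0.77, "dz": 0, "wx": 0, "wy": 0, "wz": 0}, {"dx": -1, "dy": -0.77, "dz": 0, "wx": 0, "wy": 0, "wz": 0}, {"dx": -1, "dy": -0.77, "dz": 0, "wx": 0, "wy": 0, "wz": 0}, {"dx": -1, "dy": -0.77, "dz": 0, "wx": 0, "wy": 0, "wz": 0}, {"dx": -1, "dy": -0.77, "dz": 0, "wx": 0, "wy": 0, "wz": 0}, {"dx": -1, "dy": -0.77, "dz": 0, "wx": 0, "wy": 0, "wz": 0}, {"dx": -1, "dy": -0.75, "dz": 0, "wx": 0, "wy": 0, "wz": 0}, {"dx": -0.33, "dy": -0.24, "dz": 0, "wx": 0, "wy": 0, "wz": 0}, {"dx": 0, "dy": 0, "dz": 0, "wx": 0, "wy": 0, "wz": 0.8}, {"dx": 0, "dy": 0, "dz": 0, "wx": 0, "wy": 0, "wz": 0.8}, {"dx": 0, "dy": 0, "dz": 0, "wx": 0, "wy": 0, "wz": 0.8}]'

```text
time_s: 14.77
position: [0.452, -0.1325, 0.0996]
ee_rot: [[-0.055, 0.999, 0.0], [0.999, 0.055, -0.0], [-0.0, 0.0, -1.0]]
wrist_force: [-0.7, -1.5, -0.7]
gripper_width: 0.0752
finger_force: 0.0
```

Request:
play_rows --deltas '[{"dx": 0, "dy": 0, "dz": 0.5, "wx": 0, "wy": 0, "wz": 0.8}, {"dx": 0, "dy": 0, "dz": 1, "wx": 0, "wy": 0, "wz": 0}, {"dx": 0, "dy": 0, "dz": 0.5, "wx": 0, "wy": 0, "wz": 0}, {"dx": 0, "dy": 0, "dz": 0, "wx": 0, "wy": 0, "wz": 0}, {"dx": 0, "dy": 0, "dz": 0, "wx": 0, "wy": 0, "wz": 0}]'

```text
time_s: 15.18
position: [0.4513, -0.1315, 0.0389]
ee_rot: [[0.02, 1.0, -0.002], [1.0, -0.02, 0.001], [0.001, -0.002, -1.0]]
wrist_force: [0.7, 0.8, 0.1]
gripper_width: 0.0749
finger_force: 0.0
```

Run:
```python
from h import *
import pickle
goto(.4515,-.132,0,-1.5)
c=cap('wrist');pickle.dump(c,open('w6.pkl','wb'))
a=pickle.load(open('w5.pkl','rb'))
print(np.round(proj(c,[.4515,-.132,.008]),1))
m=np.zeros((600,800,3),np.uint8)
m[:300,:]=cv2.resize(a['pixels'][110:260,50:450],(800,300),interpolation=cv2.INTER_CUBIC)
m[300:,:]=cv2.resize(c['pixels'][130:280,50:450],(800,300),interpolation=cv2.INTER_CUBIC)
cv2.imwrite('pics/m2.png',m[:,:,::-1])
```

```text
t 15.18 pos [ 0.4513 -0.1315  0.0389] toolyaw -1.14 j [-24.   9. -32.  49.  -0.  67.] F [0.7 0.8 0.1] w 0.0749
 shift units (before turn): [-0.02  0.01  1.3 ]  after-turn frame: [-0.02  0.01  1.3 ]  turn units [-0.02 -0.01  0.06]
[254.8 210.1]
```

View pics/m2.png

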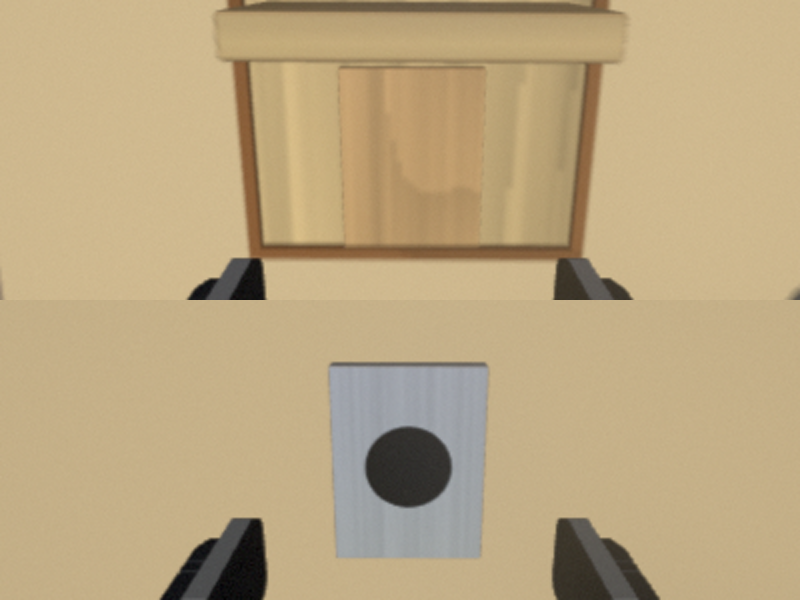

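The upper half shows the sheet lying square in the bay, corners (339,68), (485,67), (480,246), (345,246), within about 1 px of prediction. The lower half shows the plate between the fingers with its top corners at about (330,367), (488,366), (481,557), (336,557).

Run:
```python
from h import *
import pickle
a=pickle.load(open('w5.pkl','rb'));c=pickle.load(open('w6.pkl','rb'))
p,q=sub(a,[(339,68),(485,67),(480,246),(345,246)],2,(50,110));
Q=[(-.031,.041),(.031,.041),(.031,-.041),(-.031,-.041)]
print('sheet',pfit(a,Q,p,.023,(.555,.146,17)),pfit(a,Q,q,.023,(.555,.146,17)),np.round(q-p,1).tolist())
p,q=sub(c,[(330,67),(488,66),(481,257),(336,257)],2,(50,130))
Q=[(-.028,.038),(.028,.038),(.028,-.038),(-.028,-.038)]
print('plate',pfit(c,Q,p,.008,(.45,-.13,-1)),pfit(c,Q,q,.008,(.45,-.13,-1)),np.round(q-p,1).tolist())
g=c['pixels'].mean(2);m=np.zeros(g.shape,bool);m[185:240,225:285]=g[185:240,225:285]<100
ys,xs=np.nonzero(m);print('spot',ray(c,xs.mean(),ys.mean(),.008))
```

```text
sheet (array([ 0.5559,  0.146 , 17.4773]), np.float64(0.475)) (array([ 0.5556,  0.1468, 17.2302]), np.float64(1.32)) [[-0.10000000149011612, -1.2000000476837158], [0.0, 0.0], [2.0999999046325684, -0.8999999761581421], [-2.0999999046325684, -1.5]]
plate (array([ 0.4509, -0.1345, -1.1191]), np.float64(0.437)) (array([ 0.4507, -0.1339, -1.0686]), np.float64(0.483)) [[-0.6000000238418579, -1.7000000476837158], [-0.4000000059604645, -1.2000000476837158], [0.10000000149011612, 0.10000000149011612], [-0.5, 0.4000000059604645]]
spot [ 0.45064716 -0.134337    0.008     ]
```

Request:
play_rows --deltas '[{"dx": -0.09, "dy": -0.02, "dz": 0.5, "wx": 0, "wy": 0, "wz": 0}, {"dx": 0, "dy": 0, "dz": 0.7, "wx": 0, "wy": 0, "wz": 0}, {"dx": 0, "dy": 0, "dz": 0.4, "wx": 0, "wy": 0, "wz": 0}, {"dx": 0, "dy": 0, "dz": 0.25, "wx": 0, "wy": 0, "wz": 0}, {"dx": 0, "dy": 0, "dz": 0.15, "wx": 0, "wy": 0, "wz": 0}, {"dx": 0, "dy": 0, "dz": 0, "wx": 0, "wy": 0, "wz": 0}, {"dx": 0, "dy": 0, "dz": 0, "wx": 0, "wy": 0, "wz": 0}]'

```text
time_s: 15.82
position: [0.4524, -0.1349, -0.0199]
ee_rot: [[0.02, 1.0, 0.001], [1.0, -0.02, -0.001], [-0.001, 0.001, -1.0]]
wrist_force: [0.4, 0.7, 0.2]
gripper_width: 0.0755
finger_force: 0.0
```

Run:
```python
from h import *
goto(.4508,-.1343,-.0255,-1.1)
```

```text
t 15.82 pos [ 0.4524 -0.1349 -0.0199] toolyaw -1.14 j [-24.  14. -35.  41.  -0.  67.] F [0.4 0.7 0.2] w 0.0755
 shift units (before turn): [ 0.02 -0.05  0.19]  after-turn frame: [ 0.02 -0.05  0.19]  turn units [ 0.01  0.01 -0.01]
```

Request:
play_rows --deltas '[{"dx": 0.01, "dy": -0.04, "dz": 0.1, "wx": 0, "wy": 0, "wz": 0}, {"dx": 0, "dy": 0, "dz": 0.08, "wx": 0, "wy": 0, "wz": 0}, {"dx": 0, "dy": 0, "dz": 0, "wx": 0, "wy": 0, "wz": 0}, {"dx": 0, "dy": 0, "dz": 0, "wx": 0, "wy": 0, "wz": 0}]'

```text
time_s: 16.15
position: [0.4503, -0.1342, -0.026]
ee_rot: [[0.02, 1.0, 0.0], [1.0, -0.02, -0.0], [-0.0, 0.0, -1.0]]
wrist_force: [-1.2, 0.2, -0.6]
gripper_width: 0.0754
finger_force: 0.0
```

Request:
play_rows --deltas '[{"dx": 0, "dy": 0, "dz": 0, "wx": 0, "wy": 0, "wz": 0}, {"dx": 0, "dy": 0, "dz": 0, "wx": 0, "wy": 0, "wz": 0}, {"dx": 0, "dy": 0, "dz": 0, "wx": 0, "wy": 0, "wz": 0}, {"dx": 0, "dy": 0, "dz": 0, "wx": 0, "wy": 0, "wz": 0}, {"dx": 0, "dy": 0, "dz": 0, "wx": 0, "wy": 0, "wz": 0}, {"dx": 0, "dy": 0, "dz": 0, "wx": 0, "wy": 0, "wz": 0}]' --gripper 0.4

```text
time_s: 16.65
position: [0.4507, -0.1344, -0.0253]
ee_rot: [[0.02, 1.0, 0.001], [1.0, -0.02, -0.0], [-0.0, 0.001, -1.0]]
wrist_force: [-0.7, -0.2, 4.5]
gripper_width: 0.0536
finger_force: 62.6
```

Run:
```python
from h import *
goto(.5556,.1462,.09,17.3)
```

```text
t 16.65 pos [ 0.4507 -0.1344 -0.0253] toolyaw -1.15 j [-24.  15. -35.  40.   0.  67.] F [-0.7 -0.2  4.5] w 0.0536
 shift units (before turn): [ 9.42  3.31 -3.85]  after-turn frame: [ 7.89  6.12 -3.84]  turn units [ 0.01  0.   -3.22]
```

Request:
play_rows --deltas '[{"dx": 0, "dy": 0, "dz": -0.3, "wx": 0, "wy": 0, "wz": 0}, {"dx": 0, "dy": 0, "dz": -0.7, "wx": 0, "wy": 0, "wz": 0}, {"dx": 0, "dy": 0, "dz": -1, "wx": 0, "wy": 0, "wz": 0}, {"dx": 0, "dy": 0, "dz": -1, "wx": 0, "wy": 0, "wz": 0}, {"dx": 0, "dy": 0, "dz": -0.85, "wx": 0, "wy": 0, "wz": -0.5}, {"dx": 0, "dy": 0, "dz": 0, "wx": 0, "wy": 0, "wz": -0.9}, {"dx": 0, "dy": 0, "dz": 0, "wx": 0, "wy": 0, "wz": -0.9}, {"dx": 0, "dy": 0, "dz": 0, "wx": 0, "wy": 0, "wz": -0.92}, {"dx": 0.5, "dy": 0.4, "dz": 0, "wx": 0, "wy": 0, "wz": 0}, {"dx": 1, "dy": 0.8, "dz": 0, "wx": 0, "wy": 0, "wz": 0}, {"dx": 1, "dy": 0.8, "dz": 0, "wx": 0, "wy": 0, "wz": 0}, {"dx": 1, "dy": 0.8, "dz": 0, "wx": 0, "wy": 0, "wz": 0}]'

```text
time_s: 17.65
position: [0.4995, -0.0079, 0.0899]
ee_rot: [[-0.296, 0.955, 0.0], [0.955, 0.296, -0.0], [-0.0, 0.0, -1.0]]
wrist_force: [0.7, -0.2, -1.7]
gripper_width: 0.0537
finger_force: 63.7
```

Request:
play_rows --deltas '[{"dx": 1, "dy": 0.8, "dz": 0, "wx": 0, "wy": 0, "wz": 0}, {"dx": 1, "dy": 0.8, "dz": 0, "wx": 0, "wy": 0, "wz": 0}, {"dx": 1, "dy": 0.8, "dz": 0, "wx": 0, "wy": 0, "wz": 0}, {"dx": 0.9, "dy": 0.6, "dz": 0, "wx": 0, "wy": 0, "wz": 0}, {"dx": 0.4, "dy": 0.3, "dz": 0, "wx": 0, "wy": 0, "wz": 0}, {"dx": 0, "dy": 0, "dz": 0, "wx": 0, "wy": 0, "wz": 0}, {"dx": 0, "dy": 0, "dz": 0, "wx": 0, "wy": 0, "wz": 0}]'

```text
time_s: 18.23
position: [0.555, 0.1438, 0.0893]
ee_rot: [[-0.299, 0.954, -0.001], [0.954, 0.299, -0.001], [-0.001, -0.001, -1.0]]
wrist_force: [-0.8, 0.4, -1.4]
gripper_width: 0.0532
finger_force: 63.7
```

Run:
```python
from h import *
import pickle
goto(.5556,.1462,-.0027,17.3)
c=cap('wrist');pickle.dump(c,open('w7.pkl','wb'))
p=sensors.sense()['position'];C,S=np.cos(np.radians(17.3)),np.sin(np.radians(17.3))
g=c['pixels'].mean(2)
u,v=map(int,proj(c,[p[0],p[1],p[2]+.0337]));m=g[v-35:v+35,u-35:u+35]<90;ys,xs=np.nonzero(m)
print('held spot',ray(c,xs.mean()+u-35,ys.mean()+v-35,p[2]+.0337),'tcp',p,m.sum())
pts=[proj(c,[p[0]+C*a-S*b,p[1]+S*a+C*b,p[2]+.0337]) for a,b in((-.028,.038),(.028,.038),(.028,-.038),(-.028,-.038))]
p0,q=sub(c,pts,1);print(np.round(p0,1).tolist(),np.round(q-p0,1).tolist())
```

```text
t 18.23 pos [0.555  0.1438 0.0893] toolyaw 17.39 j [  8.  16. -17.  58.  -0.  81.] F [-0.8  0.4 -1.4] w 0.0532
 shift units (before turn): [0.07 0.05 3.07]  after-turn frame: [0.07 0.04 3.07]  turn units [-0.01  0.01  0.02]
held spot [0.55510989 0.14410914 0.12295296] tcp [0.5547106  0.14295947 0.08925296] 2546
[[195.10000610351562, 186.60000610351562], [310.8999938964844, 186.89999389648438], [302.6000061035156, 315.79998779296875], [203.1999969482422, 315.6000061035156]] [[2.200000047683716, -1.2999999523162842], [0.699999988079071, -1.5], [1.2999999523162842, -1.2000000476837158], [2.4000000953674316, -1.5]]
```

Request:
play_rows --deltas '[{"dx": 0.07, "dy": 0.03, "dz": 0.4, "wx": 0, "wy": 0, "wz": 0}, {"dx": 0, "dy": 0, "dz": 1, "wx": 0, "wy": 0, "wz": 0}, {"dx": 0, "dy": 0, "dz": 0.7, "wx": 0, "wy": 0, "wz": 0}, {"dx": 0, "dy": 0, "dz": 0.4, "wx": 0, "wy": 0, "wz": 0}, {"dx": 0, "dy": 0, "dz": 0.2, "wx": 0, "wy": 0, "wz": 0}, {"dx": 0, "dy": 0, "dz": 0, "wx": 0, "wy": 0, "wz": 0}, {"dx": 0, "dy": 0, "dz": 0, "wx": 0, "wy": 0, "wz": 0}, {"dx": 0, "dy": 0, "dz": 0, "wx": 0, "wy": 0, "wz": 0}]'

```text
time_s: 18.95
position: [0.5571, 0.1458, 0.0097]
ee_rot: [[-0.297, 0.955, 0.002], [0.955, 0.297, 0.0], [-0.0, 0.002, -1.0]]
wrist_force: [0.3, 0.9, -0.4]
gripper_width: 0.0537
finger_force: 63.6
```

Run:
```python
from h import *
goto(.5553,.1458,-.0027,17.3)
```

```text
t 18.95 pos [0.5571 0.1458 0.0097] toolyaw 17.28 j [  8.  21. -21.  48.  -0.  81.] F [ 0.3  0.9 -0.4] w 0.0537
 shift units (before turn): [ 0.02 -0.06  0.41]  after-turn frame: [ 0.02 -0.06  0.41]  turn units [ 0.02  0.   -0.  ]
```

Request:
play_rows --deltas '[{"dx": 0.01, "dy": -0.04, "dz": 0.15, "wx": 0, "wy": 0, "wz": 0}, {"dx": 0, "dy": 0, "dz": 0.1, "wx": 0, "wy": 0, "wz": 0}, {"dx": 0, "dy": 0, "dz": 0.05, "wx": 0, "wy": 0, "wz": 0}, {"dx": 0, "dy": 0, "dz": 0, "wx": 0, "wy": 0, "wz": 0}, {"dx": 0, "dy": 0, "dz": 0, "wx": 0, "wy": 0, "wz": 0}, {"dx": 0, "dy": 0, "dz": 0, "wx": 0, "wy": 0, "wz": 0}]'

```text
time_s: 19.45
position: [0.5546, 0.1459, -0.0005]
ee_rot: [[-0.298, 0.955, 0.0], [0.955, 0.298, 0.0], [-0.0, 0.0, -1.0]]
wrist_force: [-0.1, -0.3, -0.4]
gripper_width: 0.0536
finger_force: 63.7
```

Run:
```python
from h import *
goto(.5553,.1458,-.0027,17.3)
```

```text
t 19.45 pos [ 5.546e-01  1.459e-01 -5.000e-04] toolyaw 17.31 j [  8.  21. -21.  47.  -0.  81.] F [-0.1 -0.3 -0.4] w 0.0536
 shift units (before turn): [-0.01  0.02  0.07]  after-turn frame: [-0.01  0.02  0.07]  turn units [0. 0. 0.]
```

Request:
play_rows --deltas '[{"dx": -0.01, "dy": 0.02, "dz": 0.04, "wx": 0, "wy": 0, "wz": 0}, {"dx": 0, "dy": 0, "dz": 0, "wx": 0, "wy": 0, "wz": 0}]'

```text
time_s: 19.62
position: [0.5553, 0.1458, -0.0018]
ee_rot: [[-0.297, 0.955, 0.0], [0.955, 0.297, 0.0], [-0.0, 0.0, -1.0]]
wrist_force: [-0.3, -0.0, -1.0]
gripper_width: 0.0539
finger_force: 63.7
```

Request:
play_rows --deltas '[{"dx": 0, "dy": 0, "dz": 0.03, "wx": 0, "wy": 0, "wz": 0}, {"dx": 0, "dy": 0, "dz": 0, "wx": 0, "wy": 0, "wz": 0}]'

```text
time_s: 19.78
position: [0.5554, 0.1458, -0.0023]
ee_rot: [[-0.297, 0.955, 0.0], [0.955, 0.297, 0.0], [-0.0, 0.0, -1.0]]
wrist_force: [-0.2, 0.4, 1.9]
gripper_width: 0.0537
finger_force: 64.0
```

Request:
play_rows --deltas '[{"dx": 0, "dy": 0, "dz": 0.02, "wx": 0, "wy": 0, "wz": 0}, {"dx": 0, "dy": 0, "dz": 0, "wx": 0, "wy": 0, "wz": 0}]'

```text
time_s: 19.95
position: [0.5554, 0.1457, -0.0023]
ee_rot: [[-0.297, 0.955, 0.001], [0.955, 0.297, 0.0], [-0.0, 0.0, -1.0]]
wrist_force: [-1.8, 0.3, 5.6]
gripper_width: 0.0539
finger_force: 64.5
```

Request:
play_rows --deltas '[{"dx": 0, "dy": 0, "dz": 0, "wx": 0, "wy": 0, "wz": 0}, {"dx": 0, "dy": 0, "dz": 0, "wx": 0, "wy": 0, "wz": 0}, {"dx": 0, "dy": 0, "dz": 0, "wx": 0, "wy": 0, "wz": 0}, {"dx": 0, "dy": 0, "dz": 0, "wx": 0, "wy": 0, "wz": 0}, {"dx": 0, "dy": 0, "dz": 0, "wx": 0, "wy": 0, "wz": 0}, {"dx": 0, "dy": 0, "dz": -0.2, "wx": 0, "wy": 0, "wz": 0}, {"dx": 0, "dy": 0, "dz": -0.5, "wx": 0, "wy": 0, "wz": 0}, {"dx": 0, "dy": 0, "dz": -1, "wx": 0, "wy": 0, "wz": 0}, {"dx": 0, "dy": 0, "dz": -1, "wx": 0, "wy": 0, "wz": 0}, {"dx": 0, "dy": 0, "dz": -1, "wx": 0, "wy": 0, "wz": 0}]' --gripper 0.85

```text
time_s: 20.78
position: [0.5546, 0.1456, 0.1089]
ee_rot: [[-0.297, 0.955, -0.001], [0.955, 0.297, -0.0], [0.0, -0.001, -1.0]]
wrist_force: [1.0, -0.7, -0.4]
gripper_width: 0.0728
finger_force: 0.0
```

Run:
```python
from h import *
import pickle
goto(.5402,.204,.1,107.1)
c=cap('wrist');pickle.dump(c,open('w8.pkl','wb'));save(c,'w8.png',s=1.5)
C,S=np.cos(np.radians(17.2)),np.sin(np.radians(17.2))
for a,b in((-.028,.038),(.028,.038),(.028,-.038),(-.028,-.038)): print(np.round(proj(c,[.5555+C*a-S*b,.1463+S*a+C*b,.031]),1))
g=c['pixels'].mean(2);u,v=map(int,proj(c,[.5555,.1463,.031]));m=g[v-22:v+22,u-22:u+22]<90;ys,xs=np.nonzero(m);print('spot',ray(c,xs.mean()+u-22,ys.mean()+v-22,.031),m.sum())
```

```text
t 20.78 pos [0.5546 0.1456 0.1089] toolyaw 17.3 j [  8.  15. -15.  60.   0.  81.] F [ 1.  -0.7 -0.4] w 0.0728
 shift units (before turn): [2.   0.12 0.3 ]  after-turn frame: [-0.11  2.    0.3 ]  turn units [-1.000e-02 -1.000e-02 -1.567e+01]
[222.6 146.8]
[288.6 146.9]
[285.4 228.6]
[225.1 228.4]
spot [0.55591992 0.14518517 0.031     ] 929
```

Request:
play_rows --deltas '[{"dx": 0, "dy": 0, "dz": 0, "wx": 0, "wy": 0, "wz": -1}, {"dx": 0, "dy": 0, "dz": 0, "wx": 0, "wy": 0, "wz": -1}, {"dx": 0, "dy": 0, "dz": 0, "wx": 0, "wy": 0, "wz": -1}, {"dx": 0, "dy": 0, "dz": 0, "wx": 0, "wy": 0, "wz": -1}, {"dx": 0, "dy": 0, "dz": 0, "wx": 0, "wy": 0, "wz": -1}, {"dx": 0, "dy": 0, "dz": 0, "wx": 0, "wy": 0, "wz": -1}, {"dx": 0, "dy": 0, "dz": 0, "wx": 0, "wy": 0, "wz": -1}, {"dx": 0, "dy": 0, "dz": 0, "wx": 0, "wy": 0, "wz": -1}, {"dx": 0, "dy": 0, "dz": 0, "wx": 0, "wy": 0, "wz": -1}, {"dx": 0, "dy": 0, "dz": 0, "wx": 0, "wy": 0, "wz": -1}, {"dx": 0, "dy": 0, "dz": 0, "wx": 0, "wy": 0, "wz": -1}, {"dx": 0, "dy": 0, "dz": 0, "wx": 0, "wy": 0, "wz": -1}]' --gripper 0.5

```text
time_s: 21.83
position: [0.5552, 0.1457, 0.1079]
ee_rot: [[-0.998, 0.064, 0.0], [0.064, 0.998, -0.0], [-0.0, 0.0, -1.0]]
wrist_force: [-0.0, 0.1, 0.4]
gripper_width: 0.0429
finger_force: 0.0
```

Request:
play_rows --deltas '[{"dx": 0, "dy": 0, "dz": 0, "wx": 0, "wy": 0, "wz": -1}, {"dx": 0, "dy": 0, "dz": 0, "wx": 0, "wy": 0, "wz": -1}, {"dx": 0, "dy": 0, "dz": 0, "wx": 0, "wy": 0, "wz": -1}, {"dx": 0, "dy": 0, "dz": 0, "wx": 0, "wy": 0, "wz": -0.67}, {"dx": -0.11, "dy": 0.5, "dz": 0, "wx": 0, "wy": 0, "wz": 0}, {"dx": 0, "dy": 1, "dz": 0, "wx": 0, "wy": 0, "wz": 0}, {"dx": 0, "dy": 0.5, "dz": 0, "wx": 0, "wy": 0, "wz": 0}, {"dx": 0, "dy": 0, "dz": 0, "wx": 0, "wy": 0, "wz": 0}, {"dx": 0, "dy": 0, "dz": 0, "wx": 0, "wy": 0, "wz": 0}]'

```text
time_s: 22.58
position: [0.5405, 0.2045, 0.1079]
ee_rot: [[-0.955, -0.295, 0.0], [-0.295, 0.955, -0.0], [-0.0, -0.001, -1.0]]
wrist_force: [1.0, -0.4, 0.9]
gripper_width: 0.0426
finger_force: 0.0
```

Run:
```python
from h import *
import pickle
goto(.5402,.204,.022,107.1)
c=cap('wrist');pickle.dump(c,open('w9.pkl','wb'));save(c,'w9.png',s=1.5)
d=cap('scene')
m=np.zeros((600,800,3),np.uint8)
m[:,:400]=cv2.resize(c['pixels'][:, 128:384],(400,600),interpolation=cv2.INTER_CUBIC)
m[:300,400:]=cv2.resize(d['pixels'][170:290,260:420],(400,300),interpolation=cv2.INTER_CUBIC)
a=pickle.load(open('w8.pkl','rb'));m[300:,400:]=cv2.resize(a['pixels'][100:250,156:356],(400,300),interpolation=cv2.INTER_CUBIC)
cv2.imwrite('pics/m3.png',m[:,:,::-1])
```

```text
t 22.58 pos [0.5405 0.2045 0.1079] toolyaw 107.17 j [ 14.  15. -15.  60.  -0.  -3.] F [ 1.  -0.4  0.9] w 0.0426
 shift units (before turn): [ 0.02 -0.01  2.86]  after-turn frame: [ 0.02 -0.01  2.86]  turn units [-0.01  0.    0.01]
```

View pics/m3.png

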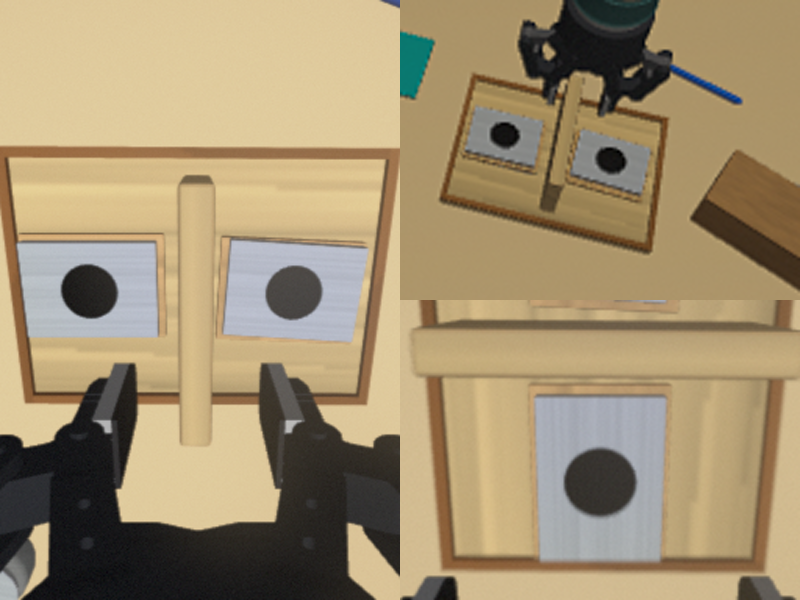

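Both piles are neat: the spots are at (90,290) and (294,292) in the left panel, each plate sitting squarely on its sheet. The centre board runs at x≈196, midway between the fingers.

Request:
play_rows --deltas '[{"dx": 0.01, "dy": 0, "dz": 0.5, "wx": 0, "wy": 0, "wz": 0}, {"dx": 0, "dy": 0, "dz": 0.8, "wx": 0, "wy": 0, "wz": 0}, {"dx": 0, "dy": 0, "dz": 0.8, "wx": 0, "wy": 0, "wz": 0}, {"dx": 0, "dy": 0, "dz": 0.5, "wx": 0, "wy": 0, "wz": 0}, {"dx": 0, "dy": 0, "dz": 0.3, "wx": 0, "wy": 0, "wz": 0}, {"dx": 0, "dy": 0, "dz": 0, "wx": 0, "wy": 0, "wz": 0}, {"dx": 0, "dy": 0, "dz": 0, "wx": 0, "wy": 0, "wz": 0}, {"dx": 0, "dy": 0, "dz": 0, "wx": 0, "wy": 0, "wz": 0}]'

```text
time_s: 23.35
position: [0.5417, 0.2039, 0.0219]
ee_rot: [[-0.956, -0.293, 0.002], [-0.293, 0.956, 0.0], [-0.002, -0.0, -1.0]]
wrist_force: [0.3, -0.5, 0.4]
gripper_width: 0.0427
finger_force: 0.0
```

Run:
```python
from h import *
goto(.5402,.204,.02,107.1)
```

```text
t 23.35 pos [0.5417 0.2039 0.0219] toolyaw 107.05 j [ 14.  20. -20.  50.  -0.  -3.] F [ 0.3 -0.5  0.4] w 0.0427
 shift units (before turn): [0.05 0.02 0.06]  after-turn frame: [0.05 0.02 0.06]  turn units [-0.    0.02 -0.01]
```

Request:
play_rows --deltas '[{"dx": 0.02, "dy": 0, "dz": 0, "wx": 0, "wy": 0, "wz": 0}, {"dx": 0, "dy": 0, "dz": 0, "wx": 0, "wy": 0, "wz": 0}, {"dx": 0, "dy": 0, "dz": 0, "wx": 0, "wy": 0, "wz": 0}, {"dx": 0, "dy": 0, "dz": 0, "wx": 0, "wy": 0, "wz": 0}]' --gripper 0.3

```text
time_s: 23.68
position: [0.5402, 0.2039, 0.0214]
ee_rot: [[-0.956, -0.294, 0.001], [-0.294, 0.956, 0.0], [-0.001, -0.0, -1.0]]
wrist_force: [-0.6, 0.3, -0.5]
gripper_width: 0.0258
finger_force: 0.0
```

Request:
play_rows --deltas '[{"dx": 0, "dy": 0, "dz": 0, "wx": 0, "wy": 0, "wz": 0}, {"dx": 0, "dy": 0, "dz": 0, "wx": 0, "wy": 0, "wz": 0}, {"dx": 0, "dy": 0, "dz": 0, "wx": 0, "wy": 0, "wz": 0}, {"dx": 0, "dy": 0, "dz": 0, "wx": 0, "wy": 0, "wz": 0}, {"dx": 0, "dy": 0, "dz": 0, "wx": 0, "wy": 0, "wz": 0}]' --gripper 0

```text
time_s: 24.1
position: [0.5403, 0.2035, 0.0213]
ee_rot: [[-0.956, -0.294, 0.001], [-0.294, 0.956, -0.001], [-0.001, -0.001, -1.0]]
wrist_force: [-0.5, -3.5, 5.6]
gripper_width: 0.0155
finger_force: 60.3
```

Run:
```python
from h import *
goto(.5402,.204,.12,107.1)
```

```text
t 24.1 pos [0.5403 0.2035 0.0213] toolyaw 107.07 j [ 14.  20. -20.  50.  -0.  -3.] F [-0.5 -3.5  5.6] w 0.0155
 shift units (before turn): [-0.    0.02 -3.29]  after-turn frame: [-0.    0.02 -3.29]  turn units [-0.01  0.01 -0.  ]
```

Request:
play_rows --deltas '[{"dx": 0, "dy": 0, "dz": -0.05, "wx": 0, "wy": 0, "wz": 0}, {"dx": 0, "dy": 0, "dz": -0.05, "wx": 0, "wy": 0, "wz": 0}, {"dx": 0, "dy": 0, "dz": -0.05, "wx": 0, "wy": 0, "wz": 0}, {"dx": 0, "dy": 0, "dz": -0.05, "wx": 0, "wy": 0, "wz": 0}, {"dx": 0, "dy": 0, "dz": -0.05, "wx": 0, "wy": 0, "wz": 0}, {"dx": 0, "dy": 0, "dz": 0, "wx": 0, "wy": 0, "wz": 0}, {"dx": 0, "dy": 0, "dz": 0, "wx": 0, "wy": 0, "wz": 0}, {"dx": 0, "dy": 0, "dz": 0, "wx": 0, "wy": 0, "wz": 0}]'

```text
time_s: 24.77
position: [0.5396, 0.2038, 0.0281]
ee_rot: [[-0.956, -0.294, -0.0], [-0.294, 0.956, 0.0], [0.0, 0.0, -1.0]]
wrist_force: [-0.3, -1.2, -8.4]
gripper_width: 0.0152
finger_force: 58.5
```

Run:
```python
from h import *
goto(.5402,.204,.12,107.1); print(sensors.sense()['ft_torque'])
```

```text
t 24.77 pos [0.5396 0.2038 0.0281] toolyaw 107.09 j [ 14.  20. -20.  51.   0.  -3.] F [-0.3 -1.2 -8.4] w 0.0152
 shift units (before turn): [-0.02  0.   -3.06]  after-turn frame: [-0.02  0.   -3.06]  turn units [ 0. -0. -0.]
[0.07836823 0.00940433 0.04437344]
```

Request:
play_rows --deltas '[{"dx": 0, "dy": 0, "dz": -0.1, "wx": 0, "wy": 0, "wz": 0}, {"dx": 0, "dy": 0, "dz": -0.2, "wx": 0, "wy": 0, "wz": 0}, {"dx": 0, "dy": 0, "dz": -0.3, "wx": 0, "wy": 0, "wz": 0}, {"dx": 0, "dy": 0, "dz": -0.4, "wx": 0, "wy": 0, "wz": 0}, {"dx": 0, "dy": 0, "dz": -0.4, "wx": 0, "wy": 0, "wz": 0}, {"dx": 0, "dy": 0, "dz": -0.4, "wx": 0, "wy": 0, "wz": 0}, {"dx": 0, "dy": 0, "dz": -0.4, "wx": 0, "wy": 0, "wz": 0}, {"dx": 0, "dy": 0, "dz": -0.3, "wx": 0, "wy": 0, "wz": 0}, {"dx": 0, "dy": 0, "dz": -0.3, "wx": 0, "wy": 0, "wz": 0}, {"dx": 0, "dy": 0, "dz": -0.2, "wx": 0, "wy": 0, "wz": 0}, {"dx": 0, "dy": 0, "dz": -0.1, "wx": 0, "wy": 0, "wz": 0}, {"dx": 0, "dy": 0, "dz": 0, "wx": 0, "wy": 0, "wz": 0}]'

```text
time_s: 25.77
position: [0.5403, 0.2039, 0.122]
ee_rot: [[-0.956, -0.294, 0.001], [-0.294, 0.956, 0.0], [-0.001, -0.0, -1.0]]
wrist_force: [0.0, -0.3, -8.3]
gripper_width: 0.0156
finger_force: 58.7
```

Request:
play_rows --deltas '[{"dx": 0, "dy": 0, "dz": 0, "wx": 0, "wy": 0, "wz": 0}, {"dx": 0, "dy": 0, "dz": 0, "wx": 0, "wy": 0, "wz": 0}, {"dx": 0, "dy": 0, "dz": 0, "wx": 0, "wy": 0, "wz": 0}, {"dx": 0, "dy": 0, "dz": 0, "wx": 0, "wy": 0, "wz": 0}, {"dx": 0, "dy": 0, "dz": 0, "wx": 0, "wy": 0, "wz": 0}, {"dx": 0, "dy": 0, "dz": 0, "wx": 0, "wy": 0, "wz": 0}, {"dx": 0, "dy": 0, "dz": 0, "wx": 0, "wy": 0, "wz": 0}, {"dx": 0, "dy": 0, "dz": 0, "wx": 0, "wy": 0, "wz": 0}, {"dx": 0, "dy": 0, "dz": 0, "wx": 0, "wy": 0, "wz": 0}, {"dx": 0, "dy": 0, "dz": 0, "wx": 0, "wy": 0, "wz": 0}]'

```text
time_s: 26.6
position: [0.5398, 0.2038, 0.1212]
ee_rot: [[-0.956, -0.294, 0.0], [-0.294, 0.956, 0.0], [-0.0, 0.0, -1.0]]
wrist_force: [-0.8, -0.9, -9.1]
gripper_width: 0.0152
finger_force: 58.7
```

Run:
```python
from h import *
import pickle
goto(.5402,.204,.1213,107.1)
# spots in the wrist image relative to the view before the grasp: level & held?
d=cap('wrist');g=d['pixels'].mean(2)
m=((g<80)&(g>15)).astype(np.uint8); n,l,st,ce=cv2.connectedComponentsWithStats(m)
for i in range(1,n):
    x,y,w,h,a=st[i]
    if 150<a<4000 and .7<w/h<1.4 and a>.7*w*h: print('blob',ce[i].round(1),w,h,a)
# expected for level carrier raised dz=.1 w/ gripper: same pose as tote when TCP at grasp
for dz in (.1,):
  C,S=np.cos(np.radians(17.1)),np.sin(np.radians(17.1))
  for b in(-.0597,.058): print('exp spot',np.round(proj(d,[.540-S*b,.204+C*b,.031+dz]),1))
```

```text
t 26.6 pos [0.5398 0.2038 0.1212] toolyaw 107.09 j [ 14.  14. -14.  61.   0.  -3.] F [-0.8 -0.9 -9.1] w 0.0152
 shift units (before turn): [-0.01  0.   -0.  ]  after-turn frame: [-0.01  0.   -0.  ]  turn units [ 0.  0. -0.]
blob [346.9 230.4] 52 47 1901
exp spot [154.  233.5]
exp spot [349.9 233.5]
```

Run:
```python
from h import *
C,S=np.cos(np.radians(17.1)),np.sin(np.radians(17.1))
W=lambda a,b,z:[.540+C*a-S*b,.204+S*a+C*b,z]
d=cap('wrist');g=d['pixels'].mean(2)
u,v=154,231
for t in(60,80,100):
  m=g[v-35:v+35,u-35:u+35]<t;ys,xs=np.nonzero(m);print(t,'left spot',xs.mean()+u-35,ys.mean()+v-35,m.sum())
# dihedral check: spots & lip corners in each camera
pts=[W(a,b,.114) for a,b in((-.08,-.112),(.08,-.112),(.08,.112),(-.08,.112))]
for n in('wrist','scene','side'):
  c=cap(n); p=np.array([proj(c,X) for X in pts],np.float32)
  ok=(p[:,0]>8)&(p[:,0]<503)&(p[:,1]>8)&(p[:,1]<375)
  G=cv2.cvtColor(np.array(c['pixels']),cv2.COLOR_RGB2GRAY)
  q=cv2.cornerSubPix(G,p[ok].reshape(-1,1,2).copy(),(5,5),(-1,-1),(3,40,.01)).reshape(-1,2)
  print(n,p[ok].round(1).tolist(),(q-p[ok]).round(1).tolist())
  for b in(-.0597,.058):
    u,v=map(int,proj(c,W(0,b,.131))); r=12 if n!='wrist' else 30
    G2=G[max(v-r,0):v+r,max(u-r,0):u+r]; ys,xs=np.nonzero(G2<70); print('  spot exp',u,v,'got',(xs.mean()+u-r).round(1),(ys.mean()+v-r).round(1),len(xs))
```

```text
60 left spot 153.45798755186723 229.89107883817428 1928
80 left spot 153.52412392077196 229.77450482478417 1969
100 left spot 153.4090682610862 229.8031888390633 2007
wrist [[57.599998474121094, 93.4000015258789], [102.30000305175781, 321.0], [404.6000061035156, 320.8999938964844], [449.0, 93.5999984741211]] [[1.0, -0.4000000059604645], [0.0, 0.0], [-4.199999809265137, 1.899999976158142], [1.7000000476837158, 0.10000000149011612]]
  spot exp 153 233 got 153.5 229.9 1942
  spot exp 349 233 got 347.4 232.2 1670
scene [[291.3999938964844, 179.5], [277.6000061035156, 232.39999389648438], [371.1000061035156, 254.6999969482422], [377.29998779296875, 198.10000610351562]] [[0.20000000298023224, 0.800000011920929], [-0.20000000298023224, 1.2999999523162842], [3.0999999046325684, 1.5], [-1.7999999523162842, 1.2999999523162842]]
  spot exp 305 206 got 306.1 205.2 122
  spot exp 353 216 got 351.7 214.0 135
side [[256.3999938964844, 195.5], [201.6999969482422, 193.39999389648438], [186.0, 243.1999969482422], [250.5, 246.3000030517578]] [[0.4000000059604645, 0.10000000149011612], [-2.5999999046325684, -0.5], [0.699999988079071, 2.5], [0.5, 1.7999999523162842]]
  spot exp 226 199 got 222.2 197.9 255
  spot exp 220 225 got 222.4 224.2 65
```

The carrier is level, raised 10 cm and steady, and both piles are where they should be.

```bash
python3 -c "
from bench import job; print(job.sign_off())"
```

```text
the job is handed in; nothing more can be done
None
```

The job is handed in: sheet and plate are stacked squarely on the half-filled side, and the carrier is held level by its centre board about 10 cm above the bench, at about 27 s on the robot clock; pose and piles at the end were checked by measurement from the cameras, not by eye.

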